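Pack and lock the utensil caddy

ROBOT

A 6-joint arm with a two-finger parallel gripper is mounted at the origin on the work surface. World frame = base frame: x ahead of the robot, y to its left, z up, the work surface at z = 0. Lengths are in m, angles in rad, forces in N, time in s.
With the tool pointing down it reaches from about 0.25 to 0.85 m from the base axis. Payload 12.5 kg.
Tool frame: the origin (TCP) lies midway between the tips of the shut fingers; the grasp point (between the pads) lies 19 mm behind it; z points along the fingers, y is the line along which they close (so a half turn about z gives the same grasp; the last joint's range is limited). The gripper opens to 93 mm and grips with 3 to 60 N. Pads are 15 mm wide; open, the fingers measure 128 mm over their backs; the gripper's body (75 mm by 188 mm) begins 65 mm behind the grasp point.
Start: joints at [-1.304, 0.351, 1.652, -0, 1.139, -0.085], TCP at [0.19, -0.516, 0.219] pointing down, gripper open.
Joint ranges: [-2.75, 2.75], [-0.79, 2.1], [0.01, 2.65], [-1.57, 4.71], [0.07, 3.14], [-2.87, 2.87]. Speed limits (rad/s): [2.22, 2.22, 2.79, 3.14, 3.14, 3.14].

INTERFACE

Orientations are given as a rotation vector (axis times angle).
In Python, from bench import ctrl gives the robot as it stands.
- The arm moves only by the tool carry_out, never from a script. Its argument "targets" is a list of rows, each a list of 7 numbers: the shift along the tool's x, y, z in m, then the turn, a rotation vector about the tool's x, y, z in rad, then the opening, from -1 (shut) to 1 (fully open). A call has 1 to 5 rows; each row is the pose to reach, as a shift and turn from the pose commanded when the call began, along the tool's axes at that moment; what a row does not reach only later rows make up. A row lasts 1/10 s, in which the tool goes at most 50 mm and 8.59 degrees, less where a joint would pass 70% of its speed; a pose out of reach is approached as far as the arm can. A call with a gripper value outside its range is refused whole. The fingers move at their own pace and stop on an object; "newtons" is the grip in N (left out, the last holds). Time passes only in rows, so rows that repeat a pose let the fingers close. It gives the time, the measured TCP pose, the force, the opening and the grip force at its end, in the units of the state.
- ctrl.observe(): the state, without advancing time (a new reading comes with each control period).
- ctrl.grab_frame(name): name is "scene" or "top"; returns the picture (420x560x3 uint8, red, green, blue); there is no depth.
- ctrl.camera_params(name): a dict with "vertical_fov" (degrees; the focal length in pixels is half the picture's height over the tangent of half this angle, whatever the lens; pixels are square), "cx", "cy" (the principal point, pixels), "world_to_cam" (4x4, takes a point from world to camera coordinates). Camera axes: x right, y down, z forward; pixel columns grow to the right and rows downward; lengths in m; the calibration is good to about 2 mm. A picture is of the moment at which its call begins. camera_params takes no time and is no camera call.
- ctrl.job_done(): hands the job in; it is judged then, once.
The state is a dict: "clock": time; "joint_pos": joint angles; "dq": joint speeds; "joint_torque": joint torques, N m; "ee_pos": TCP position; "ee_rot": TCP orientation; "contact_force": force on the tool from outside, world axes, zero at the start; "ft_torque": the same for the moment, N m; "opening": opening from 0.0 (shut) to 1.0 (fully open); "finger_force": force on a finger pad.
Only numpy, scipy, OpenCV 4.12 (cv2) and the standard library are available. Lean on these libraries where they do the work, as an engineer would, in place of code of your own. Each camera call takes 0.05 s, during which the arm holds its last target. There are 200 camera calls.

TASK

Pack the utensil caddy for a catering run: first slide its cover fully open to the end stop, then stand every utensil lying on the cutting board upright in the caddy's compartments, handle down and resting on the bottom. When they are all in, slide the lock bolt on the caddy's base fully home into its keeper; leave the cover open, and the bottle, shaker and pan where they stand.

Things in the scene. Friction and masses are not known exactly. Their poses are not given: they have to be found in the camera images.
- board: white plastic cutting board fixed on the counter, 280 (x) x 320 (y) x 15 mm high; origin at the centre of its underside. The utensils lie on it.
- caddy: fixed steel utensil caddy; origin under it on the counter, z up, x away from the bolt. On an 8 mm base plate (x -170 to 130, y -125 to 125 mm) stands an open-topped box, 56 (x) x 221 (y) mm outside, 5 mm walls, rim 100 and inner floor 13 mm above the counter; three dividers make four compartments in a row along y. Cover runners at its y ends (106 mm high) reach to x = 115 mm.
- cell0 (a point): mouth centre of compartment 0 (0 at the caddy's -y end, 3 at its +y end), at rim height; the compartment is about 46 (caddy x) x 48 (caddy y) mm inside, 87 mm deep
- cell1 (a point): mouth centre of compartment 1 (0 at the caddy's -y end, 3 at its +y end), at rim height; the compartment is about 46 (caddy x) x 48 (caddy y) mm inside, 87 mm deep
- cell2 (a point): mouth centre of compartment 2 (0 at the caddy's -y end, 3 at its +y end), at rim height; the compartment is about 46 (caddy x) x 48 (caddy y) mm inside, 87 mm deep
- cell3 (a point): mouth centre of compartment 3 (0 at the caddy's -y end, 3 at its +y end), at rim height; the compartment is about 46 (caddy x) x 48 (caddy y) mm inside, 87 mm deep
- keeper (a point): top centre of the keeper block that the bolt slides into, 36 (x) x 26 (y) mm, 58 mm high, on the base plate on the caddy's -x side
- cover (a joint): travel of the flat sliding cover along the caddy's x axis, in m: 0 = closed over all four compartments, 0.065 = fully open at its end stop beyond the box. It stays where it is left.
- cover_grip (a point): point to pinch on the cover's black grip bar: 14 mm thick along the caddy's x, 70 mm long along its y, 30 mm tall; the point is on its middle, 6 mm below its top; the cover plate is 24 mm below the point. Moves with the cover.
- bolt (a joint): travel of the lock bolt along the caddy's y axis, in m: 0 = drawn back, 0.060 = fully home in the keeper, at its end stop. It stays where it is left.
- bolt_grip (a point): point to pinch on the bolt's black grip, a block 24 (caddy x) x 20 (caddy y) x 40 mm tall; the point is on its middle, 14 mm below its top; the track is 26 mm below the point. Moves with the bolt.
- spreader: spreader, 225 mm long, 80 g, lying on the board (may be absent): black handle 140 x 18 wide (y) x 16 thick (z), a flat steel blade 86 long, 34 wide and 4 mm. x runs from the handle's butt (-120 mm) to the head's tip (105 mm), the handle ends at 20 mm; origin on the underside, z up as it lies, handle axis at z = 8 mm.
- spreader_butt (a point): centre of the end face of the spreader's handle
- spoon: spoon, 225 mm long, 80 g, lying on the board (may be absent): black handle 140 x 18 wide (y) x 16 thick (z), a thin steel neck 11 wide and a round bowl 42 in diameter, 13 deep mm. x runs from the handle's butt (-120 mm) to the head's tip (105 mm), the handle ends at 20 mm; origin on the underside, z up as it lies, handle axis at z = 8 mm.
- spoon_butt (a point): centre of the end face of the spoon's handle
- scraper: scraper, 225 mm long, 80 g, lying on the board (may be absent): black handle 140 x 18 wide (y) x 16 thick (z), a short steel neck and a flat white plastic blade 68 long, 42 wide, 7 thick mm. x runs from the handle's butt (-120 mm) to the head's tip (105 mm), the handle ends at 20 mm; origin on the underside, z up as it lies, handle axis at z = 8 mm.
- scraper_butt (a point): centre of the end face of the scraper's handle
- brush: brush, 225 mm long, 80 g, lying on the board (may be absent): black handle 140 x 18 wide (y) x 16 thick (z), a steel ferrule 36 wide, 13 thick and a cream block of stiff bristles 56 long, 33 wide, 10 thick mm. x runs from the handle's butt (-120 mm) to the head's tip (105 mm), the handle ends at 20 mm; origin on the underside, z up as it lies, handle axis at z = 8 mm.
- brush_butt (a point): centre of the end face of the brush's handle
- squeeze_bottle: sauce squeeze bottle 54 mm in diameter, 195 mm tall, a bystander; origin under its centre
- shaker: glass shaker 60 mm in diameter, 110 mm tall, a bystander; origin under its centre
- pan: small empty steel food pan 100 x 130 x 65 mm, a bystander; origin under its centre
Mind the look-alikes: they are no part of the job. Leave any orange look-alike of the spoon alone. What is shaped like the scraper but turquoise is not meant.

How it is judged:
On the way, in this order (a step that is already met when the one before it is completed fails the run):
1. the cover is slid fully open to its end stop (within 4 mm) (value of joint cover above 0.061 m), for 0.2 s.
2. every utensil present stands in the caddy, handle down on the bottom, and is at rest (x of spreader_butt in the frame of caddy between -0.026 and 0.026 m and y of spreader_butt in the frame of caddy between -0.108 and 0.108 m and z of spreader_butt in the frame of caddy between 0 and 0.035 m and angle between each of spreader, spoon, scraper, brush's own x axis and vertical below 0.55 rad and x of spoon_butt in the frame of caddy between -0.026 and 0.026 m and y of spoon_butt in the frame of caddy between -0.108 and 0.108 m and z of spoon_butt in the frame of caddy between 0 and 0.035 m and x of scraper_butt in the frame of caddy between -0.026 and 0.026 m and y of scraper_butt in the frame of caddy between -0.108 and 0.108 m and z of scraper_butt in the frame of caddy between 0 and 0.035 m and x of brush_butt in the frame of caddy between -0.026 and 0.026 m and y of brush_butt in the frame of caddy between -0.108 and 0.108 m and z of brush_butt in the frame of caddy between 0 and 0.035 m and linear speed of each of spreader, spoon, scraper, brush below 0.03 m/s), for 0.3 s.
3. the lock bolt is slid home into its keeper (within 4 mm) (value of joint bolt above 0.056 m), for 0.2 s.
At the end, for the whole second after the job is handed in: Cover open to within 4 mm of its stop, bolt home to within 4 mm of its stop, every utensil present at rest in the caddy's box with its handle's end less than 35 mm above the counter (22 mm above the inner floor) and leaning less than 0.55 rad from upright (all of step 2 and value of joint cover above 0.061 m and value of joint bolt above 0.056 m); the robot touches nothing.
It fails at once if the squeeze bottle is moved more than 4 cm or tipped (distance of squeeze_bottle from where it was at the start of the episode above 0.04 m or angle between squeeze_bottle's own z axis and vertical above 0.5 rad).
It fails at once if the shaker is moved more than 4 cm or tipped (distance of shaker from where it was at the start of the episode above 0.04 m or angle between shaker's own z axis and vertical above 0.5 rad).
It fails at once if the pan is moved more than 4 cm or tipped (distance of pan from where it was at the start of the episode above 0.04 m or angle between pan's own z axis and vertical above 0.5 rad).
Of spreader, spoon, scraper, brush only 3 to 4 are there at a start; the rules pass over those that are not, and their reading is None.
At some moment in a run one of spreader, spoon, scraper, brush may be knocked a few centimetres aside while the robot is not near it.
Once in a run the grip may slacken for a moment while it holds something.
It also fails if it takes over 210 s, if anything falls off the work surface, if the arm or the gripper's body presses on something with over 40 N, if the wrist force passes 120 N, or if a joint passes its speed limit or range.

## Working session

There is one attempt and no reset: what is moved stays moved. The work goes in short steps, Python scripts to look and compute and a tool call to move; the robot and the scene stay as the last step left them, time stands still between calls to the robot, and variables do not carry over. Pictures are saved under pics/ and viewed, at most 14 in all, crops included, and the job is handed in when it is done.

Besides the shell and the picture viewer there is one more tool, called after "Call:" by a JSON object that holds its "api" and its "payload", one argument or row to a line. carry_out: Moves the arm, as the interface text tells. Its arguments: {"type":"object","properties":{"targets":{"type":"array","items":{"type":"array","items":{"type":"number"}}},"newtons":{"type":"number"}},"required":["targets"]}

```bash
ls; mkdir -p pics; python3 - <<'E'
from bench import ctrl
import cv2
print(ctrl.observe())
for n in("scene","top"):
    print(n,ctrl.camera_params(n))
    f=ctrl.grab_frame(n); cv2.imwrite(f"pics/{n}0.png",f[:,:,::-1])
E
```

```text
pics
{'clock': 0.0, 'joint_pos': array([-1.30358915e+00,  3.51245442e-01,  1.65243481e+00, -1.84915777e-05,
        1.13911511e+00, -8.46133815e-02]), 'dq': array([ 0.00124207, -0.0017142 ,  0.00107545, -0.0013337 ,  0.00071985,
        0.00056979]), 'joint_torque': array([ 1.20916233e-03, -4.97323930e+01, -2.85256881e+01,  6.99479668e-02,
        2.57140602e-02, -7.52426354e-05]), 'ee_pos': array([ 0.18945253, -0.51596182,  0.21809232]), 'ee_rot': array([-3.09193064e+00, -5.49595303e-01,  1.98428513e-04]), 'contact_force': array([-0.59396262, -0.34699057, -0.38855795]), 'ft_torque': array([0.03951219, 0.07493535, 0.01086096]), 'finger_force': 0.0, 'opening': 1.0000521532585853}
scene {'vertical_fov': 52.7257527207494, 'cx': 287.03803700882537, 'cy': 201.60800274152075, 'world_to_cam': array([[ 0.45890265,  0.88840644,  0.01193153, -0.13557016],
       [ 0.58826695, -0.29374811, -0.75342819, -0.24127024],
       [-0.66584559,  0.35276912, -0.65742193,  1.44537524],
       [ 0.        ,  0.        ,  0.        ,  1.        ]])}
top {'vertical_fov': 45.351548784004, 'cx': 283.3478662713081, 'cy': 204.70060018524907, 'world_to_cam': array([[-0.02675573, -0.99956671,  0.01226846, -0.09513011],
       [-0.99666828,  0.02572819, -0.07739763,  0.49200889],
       [ 0.07704845, -0.01429842, -0.99692482,  1.59129928],
       [ 0.        ,  0.        ,  0.        ,  1.        ]])}
```

View pics/scene0.png

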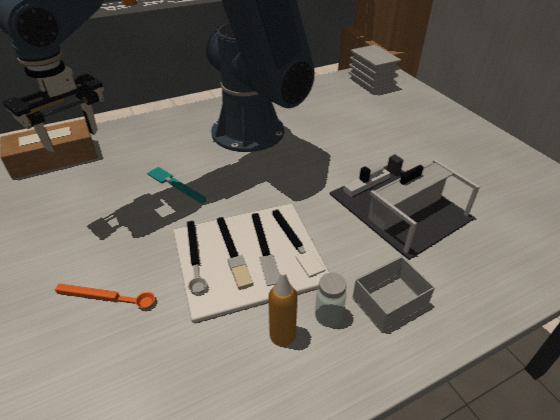

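View pics/top0.png

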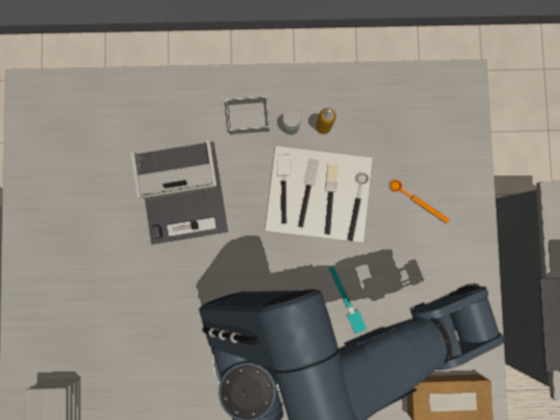

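Top view: the caddy is at the left (cover grip (175,184), bolt grip (194,226), keeper (156,231)). On the board, with handles toward the robot, are scraper (284,165), spreader (312,172), brush (332,178) and spoon (361,180). The orange spoon (420,200) and turquoise scraper (348,300) lie off the board and are look-alikes. I'll confirm with an enlarged crop.

```bash
cat > h.py <<'E'
import numpy as np, cv2
from bench import ctrl
def cam(n):
    p=ctrl.camera_params(n); f=210/np.tan(np.radians(p["vertical_fov"])/2)
    return f,p["cx"],p["cy"],np.array(p["world_to_cam"])
def ray(n,u,v):
    f,cx,cy,T=cam(n); R=T[:3,:3]; d=R.T@np.array([(u-cx)/f,(v-cy)/f,1]); return -R.T@T[:3,3],d
def onz(n,u,v,z):
    o,d=ray(n,u,v); return o+d*(z-o[2])/d[2]
def two(a,b):
    "least squares point from top pixel a and scene pixel b, and gap"
    o1,d1=ray("top",*a);o2,d2=ray("scene",*b)
    s,_,_,_=np.linalg.lstsq(np.c_[d1,-d2],o2-o1,rcond=None)
    p,q=o1+d1*s[0],o2+d2*s[1]; return (p+q)/2,np.linalg.norm(p-q)
def proj(n,P):
    f,cx,cy,T=cam(n); c=T[:3,:3]@np.array(P)+T[:3,3]; return np.array([cx+f*c[0]/c[2],cy+f*c[1]/c[2]])
E
python3 - <<'E'
import cv2,numpy as np
t=cv2.imread("pics/top0.png")
cv2.imwrite("pics/c1.png",cv2.resize(t[135:250,125:385],None,fx=3,fy=3,interpolation=cv2.INTER_CUBIC))
s=cv2.imread("pics/scene0.png")
cv2.imwrite("pics/c2.png",cv2.resize(s[145:255,320:490],None,fx=4.5,fy=4.5,interpolation=cv2.INTER_CUBIC))
E
```

```text
(no output)
```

View pics/c1.png

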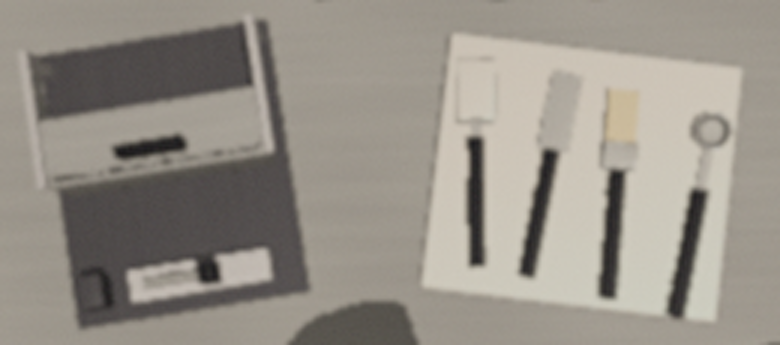

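View pics/c2.png

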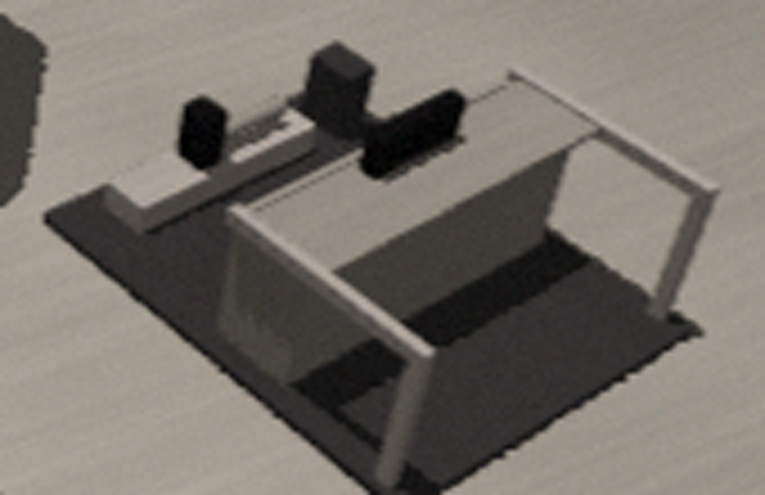

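The crops confirm the real scraper, spreader, brush and spoon on the board. Next I'll compute the caddy pose from the plate corners and cross-check it, then get the handle lines by mask.

```bash
cat >> h.py <<'E'
def blobs(img,board,n="top"):
    "dark handles inside the board polygon: (centre xyz, axis angle, length) at handle top"
    m=np.zeros(img.shape[:2],np.uint8); cv2.fillPoly(m,[np.int32(board)],255)
    d=((img.max(2)<75)&(m>0)).astype(np.uint8)
    out=[]
    for c in cv2.findContours(d,cv2.RETR_EXTERNAL,cv2.CHAIN_APPROX_NONE)[0]:
        if cv2.contourArea(c)<80: continue
        (x,y),(w,h),a=cv2.minAreaRect(c)
        b=cv2.boxPoints(((x,y),(w,h),a)); 
        e=[(b[0]+b[1])/2,(b[2]+b[3])/2] if np.linalg.norm(b[0]-b[1])<np.linalg.norm(b[1]-b[2]) else [(b[1]+b[2])/2,(b[3]+b[0])/2]
        P=[onz(n,*q,0.029) for q in e]; P.sort(key=lambda p:p[0])
        v=P[1]-P[0]; out.append(((P[0]+P[1])/2,np.arctan2(v[1],v[0]),np.linalg.norm(v)))
    return sorted(out,key=lambda o:o[0][1])
BOARD=[(275,147),(372,156),(365,242),(265,232)]
E
python3 - <<'E'
from h import *
np.set_printoptions(precision=4,suppress=True)
t=cv2.imread("pics/top0.png")
for o in blobs(t,BOARD): print(o)
T=lambda u,v:(125+u/3,135+v/3); S=lambda u,v:(320+u/4.5,145+v/4.5)
bl,br,tr=[onz("top",*T(*q),.008) for q in((80,327),(310,290),(266,20))]
print("plate",bl,br,tr,np.linalg.norm(bl-br),np.linalg.norm(tr-br))
sl,sr=[onz("scene",*S(*q),.008) for q in((45,215),(703,332))]; print("scene -170,-125:",sl,"130,125:",sr)
print("bar",two(T(149,147),S(412,128)),"boltgrip",two(T(208,268),S(203,130)),"keeper",two(T(92,287),S(340,62)))
E
```

```text
(array([ 0.4375, -0.3298,  0.029 ]), np.float64(-0.23468994944654567), np.float64(0.13094974004211082))
(array([ 0.4603, -0.251 ,  0.029 ]), np.float64(-0.11039085980900296), np.float64(0.13154537292285168))
(array([ 0.4856, -0.1736,  0.029 ]), np.float64(-0.22672109080348352), np.float64(0.13051379784490005))
(array([ 0.4991, -0.1071,  0.029 ]), np.float64(-0.0011636731679483046), np.float64(0.13128581734583572))
plate [0.3751 0.3163 0.008 ] [0.408  0.0707 0.008 ] [0.7018 0.113  0.008 ] 0.2477517904454647 0.2968215936666701
scene -170,-125: [0.4151 0.0738 0.008 ] 130,125: [0.6786 0.363  0.008 ]
bar (array([0.5531, 0.2193, 0.1209]), np.float64(0.0026198456003601743)) boltgrip (array([0.4329, 0.1726, 0.0532]), np.float64(0.001695508903249366)) keeper (array([0.4161, 0.2921, 0.0563]), np.float64(0.0010990913635968238))
```

```bash
cat > plan.py <<'E'
import numpy as np, pickle, sys
from scipy.spatial.transform import Rotation as Rn
from bench import ctrl
def here():
    s=ctrl.observe(); return np.array(s["ee_pos"]),Rn.from_rotvec(s["ee_rot"])
def down(yaw): # tool z down, tool x at world yaw
    return Rn.from_euler("z",yaw)*Rn.from_euler("x",np.pi)
def plan(wps,start=None,ml=.2,mr=.6):
    "wps: (xyz, Rotation, label); prints one relative row per call"
    p,R=start or here()
    for q,Q,lab in wps:
        q=np.array(q,float)
        n=max(1,int(np.ceil(max(np.linalg.norm(q-p)/ml,(R.inv()*Q).magnitude()/mr))))
        p0,dv,rv=p,q-p,(R.inv()*Q).as_rotvec(); R0=R
        for i in range(1,n+1):
            t,W=p0+dv*i/n,R0*Rn.from_rotvec(rv*i/n)
            row=np.round(np.r_[R.inv().apply(t-p),(R.inv()*W).as_rotvec()],3)
            print(lab,i,[float(x) for x in row])
            p,R=p+R.apply(row[:3]),R*Rn.from_rotvec(row[3:])
    return p,R
E
python3 - <<'E'
from plan import *
p,R=here(); x=R.apply([1,0,0]); print(np.arctan2(x[1],x[0]))
D=down(.137+np.pi/2)
plan([([.35,-.20,.22],down(1.0),"a"),([.553,.219,.20],D,"b"),([.553,.219,.113],D,"d")])
E
```

```text
0.3517727722155264
a 1 [0.13, -0.121, -0.001, -0.0, -0.0, -0.324]
a 2 [0.161, -0.073, -0.001, -0.001, -0.001, -0.324]
b 1 [0.154, -0.018, 0.007, -0.0, 0.0, -0.236]
b 2 [0.154, 0.018, 0.006, -0.0, 0.0, -0.236]
b 3 [0.146, 0.053, 0.007, -0.0, 0.0, -0.236]
d 1 [0.0, 0.0, 0.087, -0.0, 0.0, -0.0]
```

Call:
{"api": "carry_out", "payload": {
  "targets": [
    [0.13,-0.121,-0.001,0,0,-0.324,0.1],
    [0.13,-0.121,-0.001,0,0,-0.324,0.1],
    [0.13,-0.121,-0.001,0,0,-0.324,0.1],
    [0.13,-0.121,-0.001,0,0,-0.324,0.1],
    [0.13,-0.121,-0.001,0,0,-0.324,0.1]
  ]
}}

```text
clock: 0.6
ee_pos: [0.2708, -0.3553, 0.2196]
ee_rot: [-2.962, -1.045, -0.0]
contact_force: [0.3, -0.5, -0.0]
opening: 0.623
finger_force: 0.0
```

Call:
{"api": "carry_out", "payload": {
  "targets": [
    [0.161,-0.073,-0.001,0,0,-0.324,0.1],
    [0.161,-0.073,-0.001,0,0,-0.324,0.1],
    [0.161,-0.073,-0.001,0,0,-0.324,0.1],
    [0.161,-0.073,-0.001,0,0,-0.324,0.1],
    [0.161,-0.073,-0.001,0,0,-0.324,0.1]
  ]
}}

```text
clock: 1.1
ee_pos: [0.3507, -0.1987, 0.2206]
ee_rot: [-2.755, -1.51, -0.0]
contact_force: [-0.2, -0.8, -0.5]
opening: 0.553
finger_force: 0.0
```

Call:
{"api": "carry_out", "payload": {
  "targets": [
    [0.154,-0.018,0.007,0,0,-0.236,0.1],
    [0.154,-0.018,0.007,0,0,-0.236,0.1],
    [0.154,-0.018,0.007,0,0,-0.236,0.1],
    [0.154,-0.018,0.007,0,0,-0.236,0.1],
    [0.154,-0.018,0.007,0,0,-0.236,0.1]
  ]
}}

```text
clock: 1.6
ee_pos: [0.4182, -0.0612, 0.2134]
ee_rot: [-2.559, -1.822, 0.001]
contact_force: [-0.6, -1.4, 0.1]
opening: 0.553
finger_force: 0.0
```

Call:
{"api": "carry_out", "payload": {
  "targets": [
    [0.154,0.018,0.006,0,0,-0.236,0.1],
    [0.154,0.018,0.006,0,0,-0.236,0.1],
    [0.154,0.018,0.006,0,0,-0.236,0.1],
    [0.154,0.018,0.006,0,0,-0.236,0.1],
    [0.154,0.018,0.006,0,0,-0.236,0.1]
  ]
}}

```text
clock: 2.1
ee_pos: [0.4858, 0.0774, 0.2073]
ee_rot: [-2.329, -2.108, 0.001]
contact_force: [0.1, 0.2, -0.1]
opening: 0.553
finger_force: 0.0
```

Call:
{"api": "carry_out", "payload": {
  "targets": [
    [0.146,0.053,0.007,0,0,-0.236,0.1],
    [0.146,0.053,0.007,0,0,-0.236,0.1],
    [0.146,0.053,0.007,0,0,-0.236,0.1],
    [0.146,0.053,0.007,0,0,-0.236,0.1],
    [0.146,0.053,0.007,0,0,-0.236,0.1]
  ]
}}

```text
clock: 2.6
ee_pos: [0.5531, 0.2168, 0.2002]
ee_rot: [-2.065, -2.367, 0.002]
contact_force: [-0.0, -0.4, 0.2]
opening: 0.549
finger_force: 0.0
```

Call:
{"api": "carry_out", "payload": {
  "targets": [
    [0,0.002,0.087,0,0,0,0.1],
    [0,0.002,0.087,0,0,0,0.1],
    [0,0.002,0.087,0,0,0,0.1]
  ],
  "newtons": 25
}}

```text
clock: 2.9
ee_pos: [0.5521, 0.2153, 0.1098]
ee_rot: [-2.065, -2.362, 0.011]
contact_force: [-0.2, -0.0, 0.2]
opening: 0.549
finger_force: 0.0
```

Call:
{"api": "carry_out", "payload": {
  "targets": [
    [0,0,0,0,0,0,-1],
    [0,0,0,0,0,0,-1],
    [0,0,0,0,0,0,-1],
    [0,0,0,0,0,0,-1],
    [0,0,0,0,0,0,-1]
  ]
}}

```text
clock: 3.4
ee_pos: [0.5549, 0.219, 0.1144]
ee_rot: [2.064, 2.368, 0.001]
contact_force: [-4.2, -0.7, 2.8]
opening: 0.166
finger_force: 1.8
```

Call:
{"api": "carry_out", "payload": {
  "targets": [
    [0,0,0,0,0,0,-1],
    [0,0.014,0,0,0,0,-1],
    [0,0.028,0,0,0,0,-1],
    [0,0.042,0,0,0,0,-1],
    [0,0.054,0,0,0,0,-1]
  ]
}}

```text
clock: 3.9
ee_pos: [0.6075, 0.2263, 0.1141]
ee_rot: [-2.063, -2.367, 0.004]
contact_force: [-54.2, -8.5, 34.3]
opening: 0.159
finger_force: 25.6
```

Call:
{"api": "carry_out", "payload": {
  "targets": [
    [0,0.006,0,0,0,0,-1],
    [0,0.011,0,0,0,0,-1],
    [0,0.014,0,0,0,0,-1],
    [0,0.014,0,0,0,0,-1]
  ]
}}

```text
clock: 4.3
ee_pos: [0.614, 0.2272, 0.1134]
ee_rot: [-2.055, -2.36, 0.027]
contact_force: [-48.9, -8.4, 33.5]
opening: 0.304
finger_force: 25.0
```

```bash
python3 - <<'E'
from h import *
s=ctrl.grab_frame("scene")[:,:,::-1]; t=ctrl.grab_frame("top")[:,:,::-1]
a=cv2.resize(s[125:245,330:490],(640,480),interpolation=cv2.INTER_CUBIC)
cv2.imwrite("pics/c3.png",a); cv2.imwrite("pics/top1.png",t)
print(ctrl.observe())
E
```

```text
{'clock': 4.4, 'joint_pos': array([2.82837150e-01, 6.60287335e-01, 1.43007189e+00, 1.41795076e-03,
       1.07277314e+00, 1.44236711e-01]), 'dq': array([ 0.00028035, -0.00095164,  0.00372362,  0.00038996,  0.00059221,
       -0.00144626]), 'joint_torque': array([-5.29173195e+00, -5.01484966e+01, -4.12409556e+01, -9.87776667e-01,
       -1.34143800e+01,  4.35162918e-02]), 'ee_pos': array([0.61371514, 0.22714723, 0.11338784]), 'ee_rot': array([-2.05468727, -2.35955392,  0.02728778]), 'contact_force': array([-49.11012658, -10.75739874,  31.95833595]), 'ft_torque': array([-1.72047551,  8.62980967,  0.10407933]), 'finger_force': 25.012904405593872, 'opening': 0.3025151634383942}
```

View pics/c3.png

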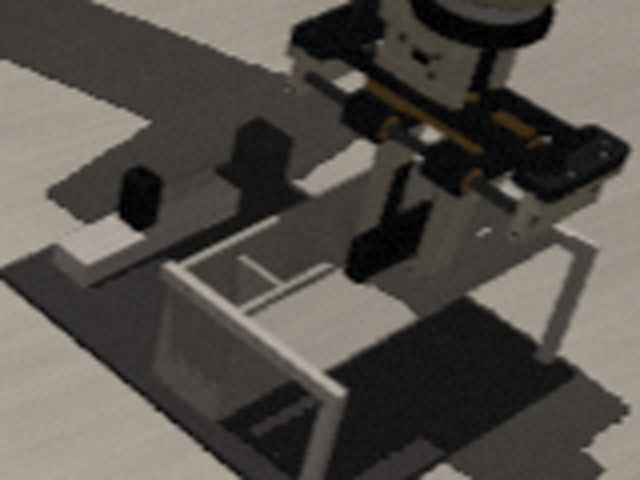

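The cover edge now sits near the box's far wall, at crop (240,310). The steady push-back suggests the end stop, so I'll release, lift and measure.

Call:
{"api": "carry_out", "payload": {
  "targets": [
    [0,-0.01,0,0,0,0,0.1],
    [0,-0.01,0,0,0,0,0.1],
    [0,-0.01,0,0,0,0,0.1],
    [0,-0.01,0,0,0,0,0.1],
    [0,-0.01,-0.04,0,0,0,0.1]
  ]
}}

```text
clock: 4.9
ee_pos: [0.6101, 0.226, 0.1491]
ee_rot: [-2.061, -2.365, 0.011]
contact_force: [-0.5, -0.4, 1.5]
opening: 0.548
finger_force: 0.0
```

Call:
{"api": "carry_out", "payload": {
  "targets": [
    [0.0,-0.1,-0.12,0,0,0,0.1],
    [0.0,-0.1,-0.12,0,0,0,0.1],
    [0.0,-0.1,-0.12,0,0,0,0.1],
    [0.0,-0.1,-0.12,0,0,0,0.1],
    [0.0,-0.1,-0.12,0,0,0,0.1]
  ]
}}

```text
clock: 5.4
ee_pos: [0.5135, 0.2133, 0.2749]
ee_rot: [2.063, 2.367, 0.004]
contact_force: [0.5, 0.4, 0.4]
opening: 0.552
finger_force: 0.0
```

Call:
{"api": "carry_out", "payload": {
  "targets": [
    [-0.2,-0.05,0,0,0,0,0.1],
    [-0.2,-0.05,0,0,0,0,0.1],
    [-0.2,-0.05,0,0,0,0,0.1],
    [-0.2,-0.05,0,0,0,0,0.1],
    [-0.2,-0.05,0,0,0,0,0.1]
  ]
}}

```text
clock: 5.9
ee_pos: [0.4908, 0.004, 0.272]
ee_rot: [-2.068, -2.363, 0.003]
contact_force: [-0.1, 1.0, -0.0]
opening: 0.553
finger_force: 0.0
```

```bash
python3 - <<'E'
from h import *
s=ctrl.grab_frame("scene")[:,:,::-1]; t=ctrl.grab_frame("top")[:,:,::-1]
cv2.imwrite("pics/top2.png",t); cv2.imwrite("pics/scene2.png",s)
a=cv2.resize(t[130:250,125:235],(550,600),interpolation=cv2.INTER_CUBIC)
b=cv2.resize(s[150:255,330:490],(800,525),interpolation=cv2.INTER_CUBIC)
cv2.imwrite("pics/c4.png",a); cv2.imwrite("pics/c5.png",b)
o=ctrl.observe(); print(o["joint_pos"],o["ee_pos"],o["ee_rot"],o["contact_force"])
E
```

```text
[-8.05490882e-02  1.89695423e-01  1.72878215e+00  1.20114437e-04
  1.22525115e+00 -2.14721925e-01] [0.49118783 0.00703221 0.27227093] [-2.06640182e+00 -2.36397588e+00  1.85413337e-03] [-0.16809351  0.51840854  0.07228406]
```

View pics/c4.png

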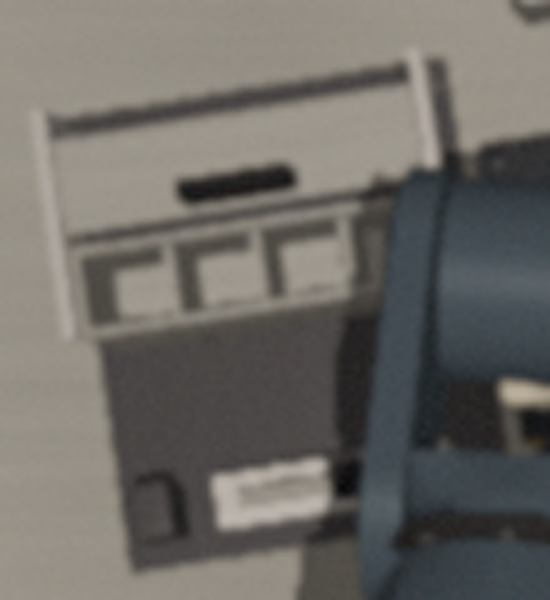

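View pics/c5.png

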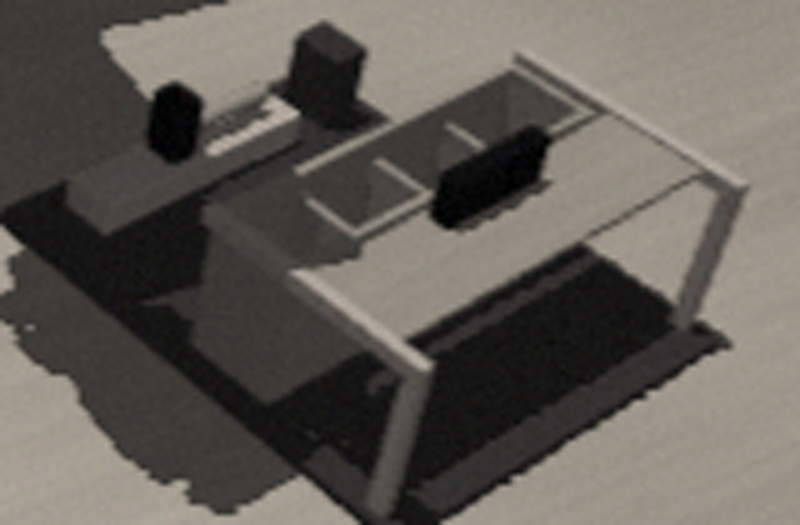

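```bash
python3 - <<'E'
from h import *
np.set_printoptions(precision=4,suppress=True)
def bar(f,z=.136):
    t=cv2.imread(f); d=(t.max(2)<45).astype(np.uint8); 
    d[:155]=0;d[193:]=0;d[:,:150]=0;d[:,205:]=0
    n,l,st,c=cv2.connectedComponentsWithStats(d); k=1+np.argmax(st[1:,4]); print(st[k],c[k])
    return onz("top",*c[k],z)
a,b=bar("pics/top0.png",.128),bar("pics/top2.png",.128); print("bar",a,b,b-a,np.linalg.norm((b-a)[:2]))
T=lambda u,v:(125+u/5,130+v/5); S=lambda u,v:(330+u/5,150+v/5)
for n,q in dict(c3=(133,287),c2=(222,272),c1=(308,255)).items(): print(n,onz("top",*T(*q),.1))
for n,q in dict(runL0=(66,335),runL1=(40,112)).items(): print(n,onz("top",*T(*q),.106))
for n,q in dict(rL1=(745,187),rL0=(520,55),rR0=(205,208),rR1=(430,368)).items(): print(n,onz("scene",*S(*q),.106))
E
```

```text
[164 181  22   6  58] [174.9138 183.7586]
[161 164  22   6  64] [171.6875 166.6875]
bar [0.5521 0.216  0.128 ] [0.6039 0.2252 0.128 ] [0.0518 0.0091 0.    ] 0.05255056824839216
c3 [0.5463 0.2925 0.1   ]
c2 [0.5541 0.2384 0.1   ]
c1 [0.5632 0.1861 0.1   ]
runL0 [0.5174 0.3316 0.106 ]
runL1 [0.6542 0.3468 0.106 ]
rL1 [0.6604 0.3503 0.106 ]
rL0 [0.5231 0.3271 0.106 ]
rR0 [0.553 0.098 0.106]
rR1 [0.6915 0.1223 0.106 ]
```

The cells are clear, but the bar moved only about 52 mm, so I'll do a firm push test higher up on the bar to make sure it's at the stop.

```bash
python3 - <<'E'
from plan import *
D=down(.137+np.pi/2)
plan([([.577,.222,.20],D,"a"),([.577,.222,.122],D,"b")])
E
```

```text
a 1 [0.101, 0.057, 0.036, -0.001, -0.0, -0.001]
a 2 [0.1, 0.057, 0.036, -0.001, -0.001, -0.002]
b 1 [0.0, 0.0, 0.078, -0.0, 0.0, 0.0]
```

Call:
{"api": "carry_out", "payload": {
  "targets": [
    [0.101,0.057,0.036,0,0,0,-1],
    [0.101,0.057,0.036,0,0,0,-1],
    [0.101,0.057,0.036,0,0,0,-1],
    [0.101,0.057,0.036,0,0,0,-1]
  ]
}}

```text
clock: 6.4
ee_pos: [0.5336, 0.1197, 0.2353]
ee_rot: [-2.058, -2.371, 0.003]
contact_force: [-0.4, -0.7, 1.0]
opening: 0.258
finger_force: 0.0
```

Call:
{"api": "carry_out", "payload": {
  "targets": [
    [0.1,0.057,0.036,0,0,0,-1],
    [0.1,0.057,0.036,0,0,0,-1],
    [0.1,0.057,0.036,0,0,0,-1],
    [0.1,0.057,0.036,0,0,0,-1],
    [0.1,0.057,0.036,0,0,0,-1]
  ]
}}

```text
clock: 6.9
ee_pos: [0.576, 0.2229, 0.2012]
ee_rot: [-2.063, -2.369, 0.002]
contact_force: [0.5, -0.7, 0.3]
opening: 0.007
finger_force: 0.0
```

Call:
{"api": "carry_out", "payload": {
  "targets": [
    [0,0,0.04,0,0,0,-1],
    [0,0,0.078,0,0,0,-1],
    [0,0,0.078,0,0,0,-1],
    [0,0,0.078,0,0,0,-1]
  ]
}}

```text
clock: 7.3
ee_pos: [0.5767, 0.2222, 0.1249]
ee_rot: [2.065, 2.367, 0.0]
contact_force: [0.6, -0.8, 0.6]
opening: 0.004
finger_force: 0.0
```

Call:
{"api": "carry_out", "payload": {
  "targets": [
    [0,0.005,0,0,0,0,-1],
    [0,0.008,0,0,0,0,-1],
    [0,0.01,0,0,0,0,-1],
    [0,0.01,0,0,0,0,-1]
  ]
}}

```text
clock: 7.7
ee_pos: [0.5862, 0.2243, 0.1254]
ee_rot: [-2.064, -2.368, 0.0]
contact_force: [-8.4, -3.1, 11.2]
opening: 0.004
finger_force: 6.8
```

Call:
{"api": "carry_out", "payload": {
  "targets": [
    [0,0.003,-0.002,0,0,0,-1],
    [0,0.005,-0.002,0,0,0,-1],
    [0,0.005,-0.002,0,0,0,-1]
  ]
}}

```text
clock: 8.0
ee_pos: [0.587, 0.2244, 0.1258]
ee_rot: [-2.059, -2.364, 0.014]
contact_force: [-26.2, -5.3, 15.0]
opening: 0.005
finger_force: 14.4
```

Call:
{"api": "carry_out", "payload": {
  "targets": [
    [0,0.003,0,0,0,0,-1],
    [0,0.005,0,0,0,0,-1],
    [0,0.005,0,0,0,0,-1]
  ]
}}

```text
clock: 8.3
ee_pos: [0.5874, 0.2244, 0.1257]
ee_rot: [-2.054, -2.359, 0.029]
contact_force: [-51.1, -9.3, 31.8]
opening: 0.006
finger_force: 29.6
```

Call:
{"api": "carry_out", "payload": {
  "targets": [
    [0,0.004,0,0,0,0,-1],
    [0,0.004,0,0,0,0,-1],
    [0,0.004,0,0,0,0,-1]
  ]
}}

```text
clock: 8.6
ee_pos: [0.5877, 0.2245, 0.1256]
ee_rot: [-2.051, -2.355, 0.04]
contact_force: [-73.5, -13.4, 44.2]
opening: 0.004
finger_force: 41.6
```

Call:
{"api": "carry_out", "payload": {
  "targets": [
    [0,-0.03,0,0,0,0,-1],
    [0,-0.03,-0.05,0,0,0,-1],
    [0,-0.03,-0.1,0,0,0,-1],
    [0,-0.03,-0.1,0,0,0,-1]
  ]
}}

```text
clock: 9.0
ee_pos: [0.5733, 0.223, 0.2336]
ee_rot: [2.06, 2.364, 0.016]
contact_force: [1.0, 0.3, -0.5]
opening: 0.003
finger_force: 0.0
```

```bash
python3 - <<'E'
from plan import *
from scipy.optimize import least_squares
o=ctrl.observe(); print(o["joint_pos"],o["ee_pos"],o["contact_force"])
D=[([-1.30358915e+00,.351245,1.652435],[.18945,-.51596,.21809]),([.28284,.660287,1.430072],[.61372,.22715,.11339]),([-.08055,.189695,1.728782],[.49119,.00703,.27227]),(list(o["joint_pos"][:3]),list(o["ee_pos"]))]
def f(x):
    a,d,L1,L2,ph=x; e=[]
    for q,p in D:
        s=q[1]+q[2]; e+=[a+L1*np.sin(q[1])+L2*np.sin(s+ph)-np.hypot(p[0],p[1]), d+L1*np.cos(q[1])+L2*np.cos(s+ph)-p[2]]
    return e
r=least_squares(f,[0.1,.1,.4,.4,0]);print(r.x,r.fun, [np.arctan2(p[1],p[0])-q[0] for q,p in D])
E
```

```text
[ 2.95335521e-01  4.49554806e-01  1.46641174e+00 -2.09649304e-07
  1.21330049e+00  1.58121541e-01] [0.57329946 0.22302077 0.23361422] [ 1.02713132  0.27471089 -0.50044292]
[0.00214161 0.02732811 0.49252606 0.46384619 0.19247956] [-0.00197457  0.00016127  0.00096671 -0.00012518  0.00157839  0.00020536
 -0.00057053 -0.00024145] [np.float64(0.08468971038649187), np.float64(0.07164539868602299), np.float64(0.0948612035140521), np.float64(0.07566330328797888)]
```

```bash
cat >> plan.py <<'E'
def wrist(R,j1,s):
    "j4,j5,j6 for orientation R given j1 and s=j2+j3"
    W=(Rn.from_euler("z",j1)*Rn.from_euler("y",s)).inv()*R*Rn.from_euler("z",-np.pi/2)
    return W.as_euler("ZYZ")
YAW=.138
def place(tau):
    "tool z along caddy +y, tau below level; tool x up"
    th=YAW+np.pi/2
    z=np.array([np.cos(th)*np.cos(tau),np.sin(th)*np.cos(tau),-np.sin(tau)])
    y=np.cross(z,[0,0,1]); y/=np.linalg.norm(y); x=np.cross(y,z)
    return Rn.from_matrix(np.c_[x,y,z])
E
python3 - <<'E'
from plan import *
np.set_printoptions(precision=3,suppress=True)
o=ctrl.observe(); _,R=here(); print("chk",wrist(R,o["joint_pos"][0],sum(o["joint_pos"][1:3])),o["joint_pos"][3:])
T=place(.21); print(T.as_matrix())
for psi in(-.23,.5,1.1,YAW+np.pi/2):
    print("down",psi,wrist(down(psi),-.4,2.1))
for k in(0,.25,.5,.75,1): 
    Q=down(YAW+np.pi/2); W=Q*Rn.from_rotvec(k*(Q.inv()*T).as_rotvec()); print(k,[wrist(W,-.15,s) for s in(2.1,2.5)])
E
```

```text
chk [-0.     1.213  0.158] [-0.     1.213  0.158]
[[-0.029  0.99  -0.135]
 [ 0.206  0.138  0.969]
 [ 0.978 -0.    -0.208]]
down -0.23 [-0.     1.042  1.401]
down 0.5 [-0.     1.042  0.671]
down 1.1 [-0.     1.042  0.071]
down 1.7087963267948965 [ 0.     1.042 -0.538]
0 [array([-0.   ,  1.042, -0.288]), array([ 0.   ,  0.642, -0.288])]
0.25 [array([ 0.356,  1.166, -0.45 ]), array([ 0.463,  0.797, -0.64 ])]
0.5 [array([ 0.67 ,  1.33 , -0.551]), array([ 0.781,  1.029, -0.837])]
0.75 [array([ 0.959,  1.516, -0.594]), array([ 1.016,  1.293, -0.931])]
1 [array([ 1.242,  1.706, -0.582]), array([ 1.216,  1.57 , -0.96 ])]
```

```bash
cat > job.py <<'E'
from h import *; from plan import *
O=np.array([.562,.219]); TAU=.21; GX=.058; B=np.array([.002,.002])
Z=np.array([0,0,1.])
def handles(tag):
    f=ctrl.grab_frame("top")[:,:,::-1]; cv2.imwrite(f"pics/t_{tag}.png",f)
    L=blobs(f,BOARD)
    for o in L: print("handle",np.round(o[0],4),round(o[1],3),round(o[2],3))
    return L
def pick(o):
    c,a,_=o; g=c[:2]+B+GX*np.array([np.cos(a),np.sin(a)]); Q=down(a)
    return plan([([*g,.19],Q,"over"),([*g,.08],Q,"near"),([*g,.019],Q,"grasp")])
def cellpose(k):
    T=place(TAU); x,_,z=T.as_matrix().T
    y=[-.0815,-.0272,.0272,.0815][k]
    C=np.array([O[0]-y*np.sin(YAW),O[1]+y*np.cos(YAW),.07])
    return C+x*(.128-.03/np.cos(TAU))+.004*z,T
def carry(k,st=None):
    p,R=st or here(); t,T=cellpose(k); Q=down(YAW+np.pi/2)
    m=np.array([.50,-.06,.30])
    return plan([(p+[0,0,.16],R,"lift"),(m,Q,"yaw"),(t+.13*Z,T,"above"),(t+.09*Z,T,"over"),(t,T,"in")],(p,R),ml=.2,mr=.65)
E
python3 - <<'E'
from job import *
L=handles("1"); L.sort(key=lambda o:-o[0][1]); e=pick(L[0]); print(e[0]); e=carry(3,e)
print(e[0])
E
```

```text
handle [ 0.4378 -0.3299  0.029 ] -0.235 0.132
handle [ 0.4604 -0.2506  0.029 ] -0.11 0.132
handle [ 0.4856 -0.1736  0.029 ] -0.227 0.131
handle [ 0.4991 -0.1063  0.029 ] 0.001 0.131
over 1 [-0.107, -0.019, 0.013, 0.002, -0.002, 0.569]
over 2 [-0.101, 0.042, 0.013, 0.001, -0.003, 0.569]
over 3 [-0.063, 0.089, 0.014, 0.002, -0.002, 0.569]
near 1 [0.0, 0.0, 0.11, -0.0, -0.0, -0.0]
grasp 1 [0.0, 0.0, 0.061, -0.0, -0.0, -0.0]
[ 0.55898127 -0.10412873  0.01872885]
lift 1 [0.0, -0.0, -0.16, 0.0, 0.0, 0.0]
yaw 1 [-0.02, -0.015, -0.04, -0.0, -0.0, -0.569]
yaw 2 [-0.008, -0.023, -0.041, -0.0, -0.0, -0.57]
yaw 3 [0.005, -0.024, -0.04, -0.0, -0.0, -0.569]
above 1 [0.124, 0.033, 0.002, -0.0, 0.453, 0.0]
above 2 [0.111, 0.033, 0.056, -0.0, 0.454, 0.0]
above 3 [0.076, 0.034, 0.099, -0.0, 0.453, 0.0]
over 1 [-0.04, -0.0, 0.009, -0.0, 0.0, 0.0]
in 1 [-0.088, -0.0, 0.018, -0.0, 0.0, 0.0]
[0.54784274 0.32337325 0.16415527]
```

Call:
{"api": "carry_out", "payload": {
  "targets": [
    [-0.107,-0.019,0.013,0.002,-0.002,0.569,-0.05],
    [-0.107,-0.019,0.013,0.002,-0.002,0.569,-0.05],
    [-0.107,-0.019,0.013,0.002,-0.002,0.569,-0.05],
    [-0.107,-0.019,0.013,0.002,-0.002,0.569,-0.05],
    [-0.107,-0.019,0.013,0.002,-0.002,0.569,-0.05]
  ],
  "newtons": 50
}}

```text
clock: 9.55
ee_pos: [0.5661, 0.1129, 0.212]
ee_rot: [-2.648, -1.69, 0.006]
contact_force: [-0.1, 0.5, -0.5]
opening: 0.386
finger_force: 0.0
```

Call:
{"api": "carry_out", "payload": {
  "targets": [
    [-0.101,0.042,0.013,0.001,-0.003,0.569,-0.05],
    [-0.101,0.042,0.013,0.001,-0.003,0.569,-0.05],
    [-0.101,0.042,0.013,0.001,-0.003,0.569,-0.05],
    [-0.101,0.042,0.013,0.001,-0.003,0.569,-0.05],
    [-0.101,0.042,0.013,0.001,-0.003,0.569,-0.05]
  ]
}}

```text
clock: 10.05
ee_pos: [0.562, 0.004, 0.1994]
ee_rot: [3.013, 0.884, -0.01]
contact_force: [0.2, -0.3, 0.4]
opening: 0.476
finger_force: 0.0
```

Call:
{"api": "carry_out", "payload": {
  "targets": [
    [-0.063,0.089,0.014,0.002,-0.002,0.569,-0.05],
    [-0.063,0.089,0.014,0.002,-0.002,0.569,-0.05],
    [-0.063,0.089,0.014,0.002,-0.002,0.569,-0.05],
    [-0.063,0.089,0.014,0.002,-0.002,0.569,-0.05],
    [-0.063,0.089,0.014,0.002,-0.002,0.569,-0.05]
  ]
}}

```text
clock: 10.55
ee_pos: [0.557, -0.1046, 0.1859]
ee_rot: [3.14, 0.007, -0.012]
contact_force: [0.0, 0.4, 0.4]
opening: 0.475
finger_force: 0.0
```

Call:
{"api": "carry_out", "payload": {
  "targets": [
    [0,0,0.11,0,0,0,-0.05],
    [0,0,0.11,0,0,0,-0.05],
    [0,0,0.11,0,0,0,-0.05],
    [0,0,0.11,0,0,0,-0.05],
    [0,0,0.11,0,0,0,-0.05]
  ]
}}

```text
clock: 11.05
ee_pos: [0.5574, -0.105, 0.0782]
ee_rot: [3.139, 0.006, -0.008]
contact_force: [-1.0, -0.5, 0.9]
opening: 0.47
finger_force: 0.0
```

Call:
{"api": "carry_out", "payload": {
  "targets": [
    [0,0,0.035,0,0,0,-0.05],
    [0,0,0.055,0,0,0,-0.05],
    [0,0,0.061,0,0,0,-0.05],
    [0,0,0.061,0,0,0,-0.05]
  ]
}}

```text
clock: 11.45
ee_pos: [0.5566, -0.1053, 0.0165]
ee_rot: [3.139, 0.003, -0.009]
contact_force: [-0.4, 0.6, 1.1]
opening: 0.472
finger_force: 0.0
```

Call:
{"api": "carry_out", "payload": {
  "targets": [
    [0,0,0,0,0,0,-1],
    [0,0,0,0,0,0,-1],
    [0,0,0,0,0,0,-1],
    [0,0,0,0,0,0,-1],
    [0,0,0,0,0,0,-1]
  ]
}}

```text
clock: 11.95
ee_pos: [0.5561, -0.1053, 0.0158]
ee_rot: [3.139, 0.001, -0.01]
contact_force: [-1.6, -1.3, 7.2]
opening: 0.188
finger_force: 50.0
```

Call:
{"api": "carry_out", "payload": {
  "targets": [
    [0,0,-0.16,0,0,0,-1],
    [0,0,-0.16,0,0,0,-1],
    [0,0,-0.16,0,0,0,-1],
    [0,0,-0.16,0,0,0,-1],
    [0,0,-0.16,0,0,0,-1]
  ]
}}

```text
clock: 12.45
ee_pos: [0.5575, -0.105, 0.1767]
ee_rot: [3.139, 0.001, -0.007]
contact_force: [-0.8, 0.2, -0.8]
opening: 0.184
finger_force: 49.9
```

Call:
{"api": "carry_out", "payload": {
  "targets": [
    [-0.02,-0.015,-0.04,0,0,-0.569,-1],
    [-0.02,-0.015,-0.04,0,0,-0.569,-1],
    [-0.02,-0.015,-0.04,0,0,-0.569,-1],
    [-0.02,-0.015,-0.04,0,0,-0.569,-1],
    [-0.02,-0.015,-0.04,0,0,-0.569,-1]
  ]
}}

```text
clock: 12.95
ee_pos: [0.5363, -0.0896, 0.2131]
ee_rot: [-3.012, -0.885, 0.017]
contact_force: [0.6, 0.4, -1.3]
opening: 0.189
finger_force: 49.9
```

Call:
{"api": "carry_out", "payload": {
  "targets": [
    [-0.008,-0.023,-0.041,0,0,-0.57,-1],
    [-0.008,-0.023,-0.041,0,0,-0.57,-1],
    [-0.008,-0.023,-0.041,0,0,-0.57,-1],
    [-0.008,-0.023,-0.041,0,0,-0.57,-1],
    [-0.008,-0.023,-0.041,0,0,-0.57,-1]
  ]
}}

```text
clock: 13.45
ee_pos: [0.5179, -0.0746, 0.255]
ee_rot: [-2.643, -1.691, 0.014]
contact_force: [-0.7, -1.0, -0.3]
opening: 0.188
finger_force: 49.9
```

Call:
{"api": "carry_out", "payload": {
  "targets": [
    [0.005,-0.024,-0.04,0,0,-0.569,-1],
    [0.005,-0.024,-0.04,0,0,-0.569,-1],
    [0.005,-0.024,-0.04,0,0,-0.569,-1],
    [0.005,-0.024,-0.04,0,0,-0.569,-1],
    [0.005,-0.024,-0.04,0,0,-0.569,-1]
  ]
}}

```text
clock: 13.95
ee_pos: [0.4987, -0.06, 0.2957]
ee_rot: [-2.064, -2.361, 0.011]
contact_force: [-0.4, 0.6, -2.0]
opening: 0.187
finger_force: 49.9
```

Call:
{"api": "carry_out", "payload": {
  "targets": [
    [0.124,0.033,0.002,0,0.453,0,-1],
    [0.124,0.033,0.002,0,0.453,0,-1],
    [0.124,0.033,0.002,0,0.453,0,-1],
    [0.124,0.033,0.002,0,0.453,0,-1],
    [0.124,0.033,0.002,0,0.453,0,-1]
  ]
}}

```text
clock: 14.45
ee_pos: [0.5143, 0.0661, 0.2933]
ee_rot: [-1.825, -2.082, -0.404]
contact_force: [-0.5, -0.2, -1.0]
opening: 0.187
finger_force: 49.9
```

```bash
python3 - <<'E'
from job import *
o=ctrl.observe(); print(o["joint_pos"],o["ee_pos"],o["opening"])
t,T=cellpose(3); plan([(t+.13*Z,T,"above"),(t+.09*Z,T,"over"),(t,T,"in")],mr=.65)
E
```

```text
[-0.18539544  0.27896752  1.63013901  0.42656097  1.40804943 -0.42435716] [0.51433349 0.06614333 0.29332564] 0.18715497695965774
above 1 [0.113, 0.034, 0.054, -0.002, 0.456, -0.006]
above 2 [0.079, 0.034, 0.098, -0.002, 0.457, -0.006]
over 1 [-0.039, -0.0, 0.008, 0.0, -0.0, 0.001]
in 1 [-0.088, -0.0, 0.019, 0.0, -0.0, -0.0]
```

Call:
{"api": "carry_out", "payload": {
  "targets": [
    [0.113,0.034,0.054,-0.002,0.456,-0.006,-1],
    [0.113,0.034,0.054,-0.002,0.456,-0.006,-1],
    [0.113,0.034,0.054,-0.002,0.456,-0.006,-1],
    [0.113,0.034,0.054,-0.002,0.456,-0.006,-1],
    [0.113,0.034,0.054,-0.002,0.456,-0.006,-1]
  ]
}}

```text
clock: 14.95
ee_pos: [0.5307, 0.1948, 0.2942]
ee_rot: [-1.545, -1.775, -0.744]
contact_force: [-0.2, -0.5, -0.7]
opening: 0.189
finger_force: 49.9
```

Call:
{"api": "carry_out", "payload": {
  "targets": [
    [0.079,0.034,0.098,-0.002,0.457,-0.006,-1],
    [0.079,0.034,0.098,-0.002,0.457,-0.006,-1],
    [0.079,0.034,0.098,-0.002,0.457,-0.006,-1],
    [0.079,0.034,0.098,-0.002,0.457,-0.006,-1],
    [0.079,0.034,0.098,-0.002,0.457,-0.006,-1]
  ]
}}

```text
clock: 15.45
ee_pos: [0.5467, 0.3248, 0.2966]
ee_rot: [-1.243, -1.439, -1.009]
contact_force: [-0.7, -0.2, -0.8]
opening: 0.189
finger_force: 49.9
```

Call:
{"api": "carry_out", "payload": {
  "targets": [
    [-0.039,0,0.008,0,0,0,-1],
    [-0.039,0,0.008,0,0,0,-1],
    [-0.039,0,0.008,0,0,0,-1],
    [-0.039,0,0.008,0,0,0,-1]
  ]
}}

```text
clock: 15.85
ee_pos: [0.5477, 0.3249, 0.259]
ee_rot: [-1.24, -1.438, -1.015]
contact_force: [0.0, -0.1, -0.5]
opening: 0.189
finger_force: 49.9
```

```bash
python3 - <<'E'
from job import *
t,T=cellpose(3); plan([(t,T,"in")])
s=ctrl.grab_frame("scene")[:,:,::-1]
cv2.imwrite("pics/c6.png",cv2.resize(s[50:260,270:510],(686,600),interpolation=cv2.INTER_CUBIC))
E
```

```text
in 1 [-0.093, -0.001, 0.018, -0.002, -0.003, 0.007]
```

View pics/c6.png

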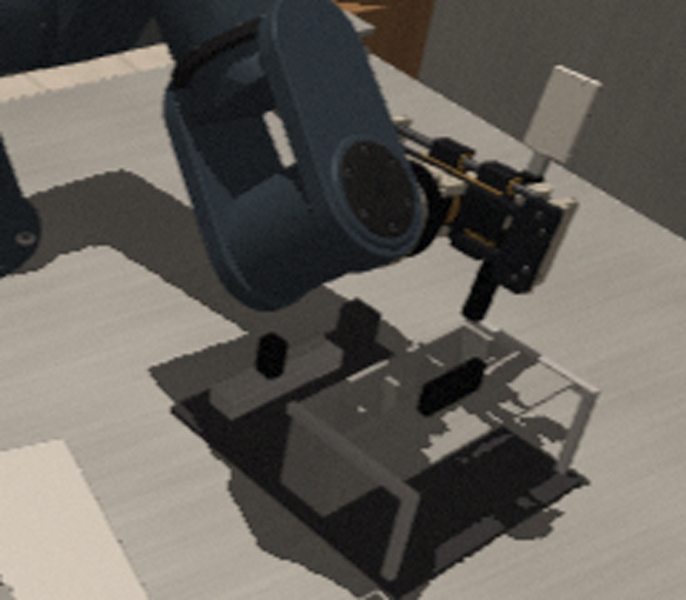

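The scraper is held upright with its butt over cell 3, at crop (475,312). I'll descend in steps and watch the force.

Call:
{"api": "carry_out", "payload": {
  "targets": [
    [-0.03,0,0.006,0,0,0,-1],
    [-0.045,0,0.009,0,0,0,-1],
    [-0.045,0,0.009,0,0,0,-1]
  ]
}}

```text
clock: 16.2
ee_pos: [0.5469, 0.3249, 0.2098]
ee_rot: [-1.242, -1.433, -1.011]
contact_force: [-1.2, -0.6, 0.6]
opening: 0.188
finger_force: 49.9
```

Call:
{"api": "carry_out", "payload": {
  "targets": [
    [-0.025,0,0.005,0,0,0,-1],
    [-0.048,-0.001,0.009,0,0,0,-1],
    [-0.048,-0.001,0.009,0,0,0,-1]
  ]
}}

```text
clock: 16.5
ee_pos: [0.5462, 0.3238, 0.1609]
ee_rot: [-1.242, -1.433, -1.01]
contact_force: [0.2, -0.2, -1.5]
opening: 0.189
finger_force: 49.9
```

```bash
python3 - <<'E'
from job import *
t,T=cellpose(3); p,R=here(); x,_,z=R.as_matrix().T
b=p-.128*x-.006*z; d=b[:2]-O; c,s=np.cos(YAW),np.sin(YAW); print("butt in caddy",d@[c,s],d@[-s,c],b[2])
E
```

```text
butt in caddy -0.00101854773617807 0.07401665057602587 0.03682668339486189
```

Call:
{"api": "carry_out", "payload": {
  "targets": [
    [0,0,0,0,0,0,-0.2],
    [0,0,0,0,0,0,-0.2],
    [0,0,0,0,0,0,-0.2],
    [0,0,0,0,0,0,-0.2],
    [0,0,0,0,0,0,-0.2]
  ]
}}

```text
clock: 17.0
ee_pos: [0.5468, 0.3239, 0.1627]
ee_rot: [-1.24, -1.435, -1.014]
contact_force: [-1.4, -0.4, -0.3]
opening: 0.398
finger_force: 0.1
```

Call:
{"api": "carry_out", "payload": {
  "targets": [
    [0,0,-0.03,0,0,0,-0.2],
    [0,0,-0.07,0,0,0,-0.2],
    [0,0,-0.1,0,0,0,-0.2],
    [0,0,-0.1,0,0,0,-0.2]
  ]
}}

```text
clock: 17.4
ee_pos: [0.5619, 0.2242, 0.1835]
ee_rot: [-1.243, -1.435, -1.017]
contact_force: [-0.2, 0.1, 0.2]
opening: 0.399
finger_force: 0.0
```

Call:
{"api": "carry_out", "payload": {
  "targets": [
    [0.1,0,-0.14,0,0,0,-0.2],
    [0.1,0,-0.14,0,0,0,-0.2],
    [0.1,0,-0.14,0,0,0,-0.2],
    [0.1,0,-0.14,0,0,0,-0.2],
    [0.1,0,-0.14,0,0,0,-0.2]
  ]
}}

```text
clock: 17.9
ee_pos: [0.5772, 0.1105, 0.311]
ee_rot: [-1.241, -1.438, -1.017]
contact_force: [-0.4, 1.3, -0.4]
opening: 0.399
finger_force: 0.0
```

```bash
python3 - <<'E'
from job import *
s=ctrl.grab_frame("scene")[:,:,::-1]
cv2.imwrite("pics/c7.png",cv2.resize(s[50:310,160:510],(800,594),interpolation=cv2.INTER_CUBIC))
L=handles("2"); o=ctrl.observe(); print(o["joint_pos"],o["ee_pos"])
E
```

```text
handle [ 0.4375 -0.3298  0.029 ] -0.24 0.131
handle [ 0.4603 -0.251   0.029 ] -0.11 0.131
handle [ 0.5296 -0.176   0.029 ] -0.277 0.281
handle [ 0.5927 -0.1239  0.029 ] -0.144 0.16
[-0.32288618  0.64998101  1.52392186  1.12650322  1.81894688 -0.71138185] [0.57608917 0.11244871 0.30822009]
```

View pics/c7.png

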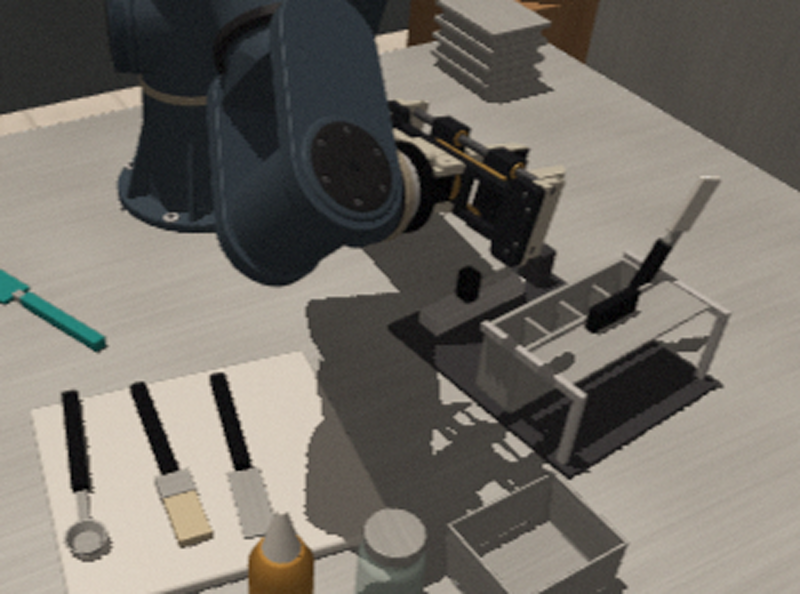

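Scraper stands in cell 3, leaning a bit; spreader, brush and spoon still lie on the board undisturbed. Next is the spreader.

```bash
sed -i 's/max(2)<75/max(2)<TH/; s/^BOARD/TH=45\nBOARD/' h.py
cat >> job.py <<'E'
MID=np.array([.50,-.06,.30])
def back(o,gz=.021):
    c,a,_=o; g=np.r_[c[:2]+B+GX*np.array([np.cos(a),np.sin(a)]),0]; Q=down(a)
    return plan([(MID,down(YAW+np.pi/2),"mid"),(g+.19*Z,Q,"over"),(g+.08*Z,Q,"near"),(g+gz*Z,Q,"grasp")],ml=.2,mr=.7)
def carry(k,st=None):
    p,R=st or here(); t,T=cellpose(k)
    return plan([(p+[0,0,.17],R,"lift"),(MID,down(YAW+np.pi/2),"yaw"),(t+.11*Z,T,"above"),(t+.05*Z,T,"mouth"),(t,T,"in")],(p,R),ml=.2,mr=.7)
E
python3 - <<'E'
from job import *
for o in blobs(cv2.imread("pics/t_2.png"),BOARD): print(np.round(o[0],4),o[1],o[2])
L=blobs(cv2.imread("pics/t_1.png"),BOARD); L.sort(key=lambda o:-o[0][1])
for o in L: print(np.round(o[0],4),o[1],o[2])
e=back(L[1]); e=carry(2,e)
E
```

```text
Traceback (most recent call last):
IndexError: list index out of range
```

```bash
python3 - <<'E'
import h
from job import *
for th in(52,60,66):
    h.TH=th
    for f in("t_1","t_2"):
        print(th,f,[(np.round(o[0][:2],3),round(o[1],3),round(o[2],3)) for o in blobs(cv2.imread(f"pics/{f}.png"),BOARD)])
h.TH=60; L=[o for o in blobs(cv2.imread("pics/t_1.png"),BOARD)]; L.sort(key=lambda o:-o[0][1])
e=back(L[1]); e=carry(2,e)
E
```

```text
52 t_1 []
52 t_2 []
60 t_1 [(array([ 0.437, -0.33 ]), np.float64(-0.235), np.float64(0.13)), (array([ 0.46 , -0.251]), np.float64(-0.105), np.float64(0.125))]
60 t_2 [(array([ 0.57 , -0.193]), np.float64(0.467), np.float64(0.089))]
66 t_1 [(array([ 0.437, -0.33 ]), np.float64(-0.235), np.float64(0.131)), (array([ 0.462, -0.251]), np.float64(-0.11), np.float64(0.128)), (array([ 0.485, -0.174]), np.float64(-0.227), np.float64(0.129)), (array([ 0.499, -0.109]), np.float64(-0.027), np.float64(0.131))]
66 t_2 [(array([ 0.438, -0.33 ]), np.float64(-0.235), np.float64(0.13)), (array([ 0.46 , -0.251]), np.float64(-0.108), np.float64(0.125)), (array([ 0.56 , -0.193]), np.float64(0.342), np.float64(0.104))]
mid 1 [-0.02, -0.05, -0.077, -0.0, -0.683, 0.003]
mid 2 [-0.065, -0.05, -0.048, -0.0, -0.683, 0.003]
over 1 [-0.093, -0.014, 0.037, 0.0, 0.0, 0.648]
over 2 [-0.082, 0.044, 0.037, 0.0, 0.0, 0.648]
over 3 [-0.039, 0.086, 0.037, 0.001, 0.0, 0.648]
near 1 [0.0, -0.0, 0.11, -0.0, 0.0, -0.0]
grasp 1 [0.0, -0.0, 0.059, -0.0, 0.0, -0.0]
lift 1 [-0.0, -0.0, -0.17, 0.0, 0.0, 0.0]
yaw 1 [-0.021, -0.092, -0.036, -0.0, -0.0, -0.648]
yaw 2 [0.039, -0.085, -0.037, -0.0, -0.0, -0.648]
yaw 3 [0.083, -0.045, -0.036, -0.0, -0.0, -0.648]
above 1 [0.159, 0.05, 0.013, -0.0, 0.68, -0.0]
above 2 [0.116, 0.05, 0.11, -0.0, 0.68, -0.0]
mouth 1 [-0.058, 0.0, 0.013, -0.0, 0.0, -0.0]
in 1 [-0.049, 0.0, 0.01, -0.0, 0.0, -0.0]
```

Call:
{"api": "carry_out", "payload": {
  "targets": [
    [-0.02,-0.05,-0.077,0,-0.683,0,-0.05],
    [-0.02,-0.05,-0.077,0,-0.683,0,-0.05],
    [-0.02,-0.05,-0.077,0,-0.683,0,-0.05],
    [-0.02,-0.05,-0.077,0,-0.683,0,-0.05],
    [-0.02,-0.05,-0.077,0,-0.683,0,-0.05]
  ]
}}

```text
clock: 18.5
ee_pos: [0.538, 0.0271, 0.3047]
ee_rot: [-1.679, -1.944, -0.597]
contact_force: [0.0, 0.7, -0.4]
opening: 0.474
finger_force: 0.0
```

Call:
{"api": "carry_out", "payload": {
  "targets": [
    [-0.065,-0.05,-0.048,0,-0.683,0,-0.05],
    [-0.065,-0.05,-0.048,0,-0.683,0,-0.05],
    [-0.065,-0.05,-0.048,0,-0.683,0,-0.05],
    [-0.065,-0.05,-0.048,0,-0.683,0,-0.05],
    [-0.065,-0.05,-0.048,0,-0.683,0,-0.05]
  ]
}}

```text
clock: 19.0
ee_pos: [0.4998, -0.0594, 0.3002]
ee_rot: [2.049, 2.373, -0.001]
contact_force: [-0.0, 1.4, 0.8]
opening: 0.475
finger_force: 0.0
```

```bash
sed -i 's/^TH=45/TH=70/' h.py; python3 - <<'E'
from job import *
handles("3")
S=[np.r_[p] for p in [proj("scene",onz("top",*q,.015)) for q in BOARD]]
f=ctrl.grab_frame("scene")[:,:,::-1]; cv2.imwrite("pics/s_3.png",f)
for o in blobs(f,S,"scene"): print("scene",np.round(o[0],4),o[1],o[2])
L=blobs(cv2.imread("pics/t_1.png"),BOARD); L.sort(key=lambda o:-o[0][1]); print(L[1])
e=back(L[1]); e=carry(2,e)
E
```

```text
handle [ 0.4375 -0.3298  0.029 ] -0.24 0.131
handle [ 0.4604 -0.2508  0.029 ] -0.117 0.131
handle [ 0.4847 -0.1731  0.029 ] -0.227 0.129
handle [ 0.481  -0.0766  0.029 ] -0.167 0.085
scene [ 0.4479 -0.332   0.029 ] -0.23336216330607 0.13890051261856934
scene [ 0.463 -0.253  0.029] -0.10903929204148925 0.13952492289469054
scene [ 0.4909 -0.1759  0.029 ] -0.2294652371060863 0.14731045726740197
(array([ 0.48463291, -0.1733741 ,  0.029     ]), np.float64(-0.23331887604128346), np.float64(0.1286648632485269))
mid 1 [-0.002, 0.0, -0.0, 0.002, 0.001, 0.01]
over 1 [-0.043, 0.009, 0.037, 0.0, -0.0, 0.647]
over 2 [-0.029, 0.032, 0.036, -0.0, -0.0, 0.647]
over 3 [-0.004, 0.044, 0.037, -0.0, -0.0, 0.648]
near 1 [0.001, 0.0, 0.11, -0.0, -0.0, -0.0]
grasp 1 [-0.0, 0.0, 0.059, -0.0, -0.0, -0.0]
lift 1 [0.0, -0.0, -0.17, 0.0, 0.0, 0.0]
yaw 1 [-0.024, -0.037, -0.036, 0.0, -0.0, -0.647]
yaw 2 [0.004, -0.044, -0.037, 0.0, -0.0, -0.648]
yaw 3 [0.029, -0.033, -0.036, 0.0, -0.0, -0.647]
above 1 [0.16, 0.05, 0.013, 0.0, 0.68, -0.0]
above 2 [0.116, 0.05, 0.11, 0.001, 0.681, -0.0]
mouth 1 [-0.059, -0.0, 0.012, -0.0, -0.0, -0.0]
in 1 [-0.049, -0.0, 0.011, -0.0, -0.0, -0.0]
```

Call:
{"api": "carry_out", "payload": {
  "targets": [
    [-0.043,0.009,0.037,0,0,0.65,-0.05],
    [-0.043,0.009,0.037,0,0,0.65,-0.05],
    [-0.043,0.009,0.037,0,0,0.65,-0.05],
    [-0.043,0.009,0.037,0,0,0.65,-0.05],
    [-0.043,0.009,0.037,0,0,0.65,-0.05]
  ]
}}

```text
clock: 19.6
ee_pos: [0.5149, -0.102, 0.2624]
ee_rot: [-2.71, -1.585, -0.004]
contact_force: [-0.4, 0.1, -0.2]
opening: 0.475
finger_force: 0.0
```

Call:
{"api": "carry_out", "payload": {
  "targets": [
    [-0.029,0.032,0.036,0,0,0.65,-0.05],
    [-0.029,0.032,0.036,0,0,0.65,-0.05],
    [-0.029,0.032,0.036,0,0,0.65,-0.05],
    [-0.029,0.032,0.036,0,0,0.65,-0.05],
    [-0.029,0.032,0.036,0,0,0.65,-0.05]
  ]
}}

```text
clock: 20.1
ee_pos: [0.5288, -0.1429, 0.2264]
ee_rot: [-3.073, -0.636, -0.003]
contact_force: [-0.5, -0.7, 0.1]
opening: 0.473
finger_force: 0.0
```

Call:
{"api": "carry_out", "payload": {
  "targets": [
    [-0.004,0.044,0.037,0,0,0.65,-0.05],
    [-0.004,0.044,0.037,0,0,0.65,-0.05],
    [-0.004,0.044,0.037,0,0,0.65,-0.05],
    [-0.004,0.044,0.037,0,0,0.65,-0.05],
    [-0.004,0.044,0.037,0,0,0.65,-0.05]
  ]
}}

```text
clock: 20.6
ee_pos: [0.5429, -0.1848, 0.1894]
ee_rot: [-3.115, 0.379, -0.001]
contact_force: [0.7, 0.2, 0.4]
opening: 0.474
finger_force: 0.0
```

Call:
{"api": "carry_out", "payload": {
  "targets": [
    [0.001,0,0.11,0,0,0,-0.05],
    [0.001,0,0.11,0,0,0,-0.05],
    [0.001,0,0.11,0,0,0,-0.05],
    [0.001,0,0.11,0,0,0,-0.05],
    [0.001,0,0.11,0,0,0,-0.05]
  ]
}}

```text
clock: 21.1
ee_pos: [0.5458, -0.1859, 0.0828]
ee_rot: [-3.119, 0.371, -0.009]
contact_force: [-0.3, -0.1, -0.1]
opening: 0.476
finger_force: 0.0
```

Call:
{"api": "carry_out", "payload": {
  "targets": [
    [0,0,0.035,0,0,0,-0.05],
    [0,0,0.053,0,0,0,-0.05],
    [0,0,0.058,0,0,0,-0.05],
    [0,0,0.058,0,0,0,-0.05]
  ]
}}

```text
clock: 21.5
ee_pos: [0.5458, -0.186, 0.0245]
ee_rot: [3.12, -0.372, 0.009]
contact_force: [-1.5, 0.6, -0.0]
opening: 0.473
finger_force: 0.0
```

Call:
{"api": "carry_out", "payload": {
  "targets": [
    [0,0,0,0,0,0,-1],
    [0,0,0,0,0,0,-1],
    [0,0,0,0,0,0,-1],
    [0,0,0,0,0,0,-1],
    [0,0,0,0,0,0,-1]
  ]
}}

```text
clock: 22.0
ee_pos: [0.5454, -0.1858, 0.0238]
ee_rot: [3.119, -0.371, 0.008]
contact_force: [-0.2, -0.5, 5.4]
opening: 0.188
finger_force: 50.0
```

Call:
{"api": "carry_out", "payload": {
  "targets": [
    [0,0,-0.17,0,0,0,-1],
    [0,0,-0.17,0,0,0,-1],
    [0,0,-0.17,0,0,0,-1],
    [0,0,-0.17,0,0,0,-1],
    [0,0,-0.17,0,0,0,-1]
  ]
}}

```text
clock: 22.5
ee_pos: [0.5456, -0.1861, 0.1965]
ee_rot: [3.118, -0.371, 0.015]
contact_force: [0.1, 0.1, -0.8]
opening: 0.188
finger_force: 50.0
```

```bash
python3 - <<'E'
from job import *
t,T=cellpose(2)
plan([(MID,down(YAW+np.pi/2),"yaw"),(t+.11*Z,T,"above"),(t+.05*Z,T,"mouth"),(t,T,"in")],ml=.2,mr=.7)
E
```

```text
yaw 1 [-0.024, -0.037, -0.035, 0.003, -0.002, -0.649]
yaw 2 [0.003, -0.045, -0.034, 0.003, -0.002, -0.648]
yaw 3 [0.029, -0.034, -0.035, 0.003, -0.002, -0.649]
above 1 [0.16, 0.05, 0.013, 0.0, 0.681, 0.0]
above 2 [0.116, 0.05, 0.11, 0.0, 0.68, 0.0]
mouth 1 [-0.059, 0.0, 0.012, -0.0, 0.0, 0.0]
in 1 [-0.049, 0.0, 0.011, -0.0, 0.0, 0.0]
```

Call:
{"api": "carry_out", "payload": {
  "targets": [
    [-0.024,-0.037,-0.035,0.003,-0.002,-0.649,-1],
    [-0.024,-0.037,-0.035,0.003,-0.002,-0.649,-1],
    [-0.024,-0.037,-0.035,0.003,-0.002,-0.649,-1],
    [-0.024,-0.037,-0.035,0.003,-0.002,-0.649,-1],
    [-0.024,-0.037,-0.035,0.003,-0.002,-0.649,-1]
  ]
}}

```text
clock: 23.0
ee_pos: [0.529, -0.1437, 0.2264]
ee_rot: [-3.07, -0.65, 0.0]
contact_force: [0.2, 1.2, 0.1]
opening: 0.188
finger_force: 50.0
```

Call:
{"api": "carry_out", "payload": {
  "targets": [
    [0.003,-0.045,-0.034,0.003,-0.002,-0.648,-1],
    [0.003,-0.045,-0.034,0.003,-0.002,-0.648,-1],
    [0.003,-0.045,-0.034,0.003,-0.002,-0.648,-1],
    [0.003,-0.045,-0.034,0.003,-0.002,-0.648,-1],
    [0.003,-0.045,-0.034,0.003,-0.002,-0.648,-1]
  ]
}}

```text
clock: 23.5
ee_pos: [0.5137, -0.1014, 0.2605]
ee_rot: [-2.701, -1.593, 0.002]
contact_force: [-0.0, -0.1, -0.0]
opening: 0.183
finger_force: 50.0
```

Call:
{"api": "carry_out", "payload": {
  "targets": [
    [0.029,-0.034,-0.035,0.003,-0.002,-0.649,-1],
    [0.029,-0.034,-0.035,0.003,-0.002,-0.649,-1],
    [0.029,-0.034,-0.035,0.003,-0.002,-0.649,-1],
    [0.029,-0.034,-0.035,0.003,-0.002,-0.649,-1],
    [0.029,-0.034,-0.035,0.003,-0.002,-0.649,-1]
  ]
}}

```text
clock: 24.0
ee_pos: [0.4984, -0.0596, 0.2957]
ee_rot: [-2.051, -2.37, 0.005]
contact_force: [-0.0, -1.2, -0.7]
opening: 0.184
finger_force: 50.0
```

Call:
{"api": "carry_out", "payload": {
  "targets": [
    [0.16,0.05,0.013,0,0.681,0,-1],
    [0.16,0.05,0.013,0,0.681,0,-1],
    [0.16,0.05,0.013,0,0.681,0,-1],
    [0.16,0.05,0.013,0,0.681,0,-1],
    [0.16,0.05,0.013,0,0.681,0,-1]
  ]
}}

```text
clock: 24.5
ee_pos: [0.5259, 0.107, 0.2823]
ee_rot: [-1.678, -1.923, -0.595]
contact_force: [-0.4, -0.0, -0.1]
opening: 0.184
finger_force: 50.0
```

Call:
{"api": "carry_out", "payload": {
  "targets": [
    [0.116,0.05,0.11,0,0.68,0,-1],
    [0.116,0.05,0.11,0,0.68,0,-1],
    [0.116,0.05,0.11,0,0.68,0,-1],
    [0.116,0.05,0.11,0,0.68,0,-1],
    [0.116,0.05,0.11,0,0.68,0,-1]
  ]
}}

```text
clock: 25.0
ee_pos: [0.5528, 0.272, 0.2689]
ee_rot: [-1.247, -1.42, -1.005]
contact_force: [-0.2, -0.6, -1.0]
opening: 0.18
finger_force: 50.0
```

```bash
python3 - <<'E'
from job import *
t,T=cellpose(2)
plan([(t+.05*Z,T,"mouth"),(t,T,"in")])
p,R=here(); x,_,z=R.as_matrix().T; b=p-.128*x; print("butt px",proj("scene",b),ctrl.observe()["opening"])
s=ctrl.grab_frame("scene")[:,:,::-1]
cv2.imwrite("pics/c8.png",cv2.resize(s[50:260,270:510],(686,600),interpolation=cv2.INTER_CUBIC))
E
```

```text
mouth 1 [-0.054, 0.002, 0.009, -0.003, -0.008, -0.011]
in 1 [-0.049, 0.0, 0.01, 0.0, -0.0, 0.0]
butt px [421.79085996 163.80049737] 0.18026601560907846
```

View pics/c8.png

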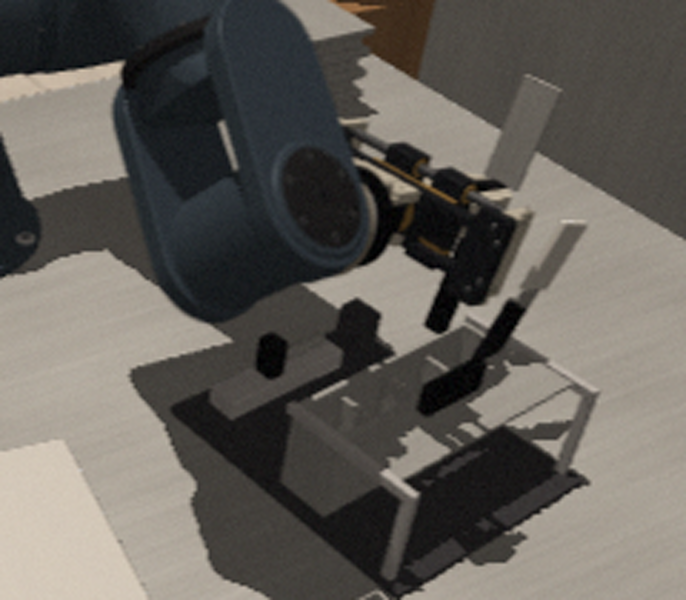

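The spreader's butt, at crop (437,325), matches the predicted (422,164), so there's no slip. Inserting.

Call:
{"api": "carry_out", "payload": {
  "targets": [
    [-0.03,0.001,0.005,-0.003,-0.008,-0.01,-1],
    [-0.054,0.002,0.009,-0.003,-0.008,-0.01,-1],
    [-0.054,0.002,0.009,-0.003,-0.008,-0.01,-1]
  ]
}}

```text
clock: 25.35
ee_pos: [0.5549, 0.268, 0.2141]
ee_rot: [-1.254, -1.438, -1.007]
contact_force: [-0.6, 0.6, 0.5]
opening: 0.189
finger_force: 50.0
```

Call:
{"api": "carry_out", "payload": {
  "targets": [
    [-0.025,0,0.005,0,0,0,-1],
    [-0.049,0,0.01,0,0,0,-1],
    [-0.049,0,0.01,0,0,0,-1]
  ]
}}

```text
clock: 25.65
ee_pos: [0.5556, 0.2675, 0.166]
ee_rot: [-1.252, -1.439, -1.009]
contact_force: [-0.1, 0.1, -0.5]
opening: 0.181
finger_force: 50.0
```

Call:
{"api": "carry_out", "payload": {
  "targets": [
    [0,0,0,0,0,0,-0.2],
    [0,0,0,0,0,0,-0.2],
    [0,0,0,0,0,0,-0.2],
    [0,0,0,0,0,0,-0.2],
    [0,0,0,0,0,0,-0.2]
  ]
}}

```text
clock: 26.15
ee_pos: [0.5564, 0.2676, 0.1682]
ee_rot: [-1.25, -1.442, -1.014]
contact_force: [-0.2, 0.1, 0.4]
opening: 0.404
finger_force: 0.0
```

Call:
{"api": "carry_out", "payload": {
  "targets": [
    [0,0,-0.03,0,0,0,-0.2],
    [0,0,-0.07,0,0,0,-0.2],
    [0,0,-0.1,0,0,0,-0.2],
    [0,0,-0.1,0,0,0,-0.2]
  ]
}}

```text
clock: 26.55
ee_pos: [0.5709, 0.1679, 0.1899]
ee_rot: [-1.252, -1.442, -1.017]
contact_force: [0.2, 0.6, -0.1]
opening: 0.396
finger_force: 0.0
```

Call:
{"api": "carry_out", "payload": {
  "targets": [
    [0.1,0,-0.14,0,0,0,-0.05],
    [0.1,0,-0.14,0,0,0,-0.05],
    [0.1,0,-0.14,0,0,0,-0.05],
    [0.1,0,-0.14,0,0,0,-0.05],
    [0.1,0,-0.14,0,0,0,-0.05]
  ]
}}

```text
clock: 27.05
ee_pos: [0.5852, 0.0555, 0.3184]
ee_rot: [-1.251, -1.444, -1.016]
contact_force: [0.2, 0.3, -0.4]
opening: 0.474
finger_force: 0.0
```

```bash
python3 - <<'E'
from job import *
plan([(MID,down(YAW+np.pi/2),"mid")],mr=.7)
S=[proj("scene",onz("top",*q,.015)) for q in BOARD]
f=ctrl.grab_frame("scene")[:,:,::-1]; cv2.imwrite("pics/s_4.png",f)
for o in blobs(f,S,"scene"): print("scene",np.round(o[0],4),o[1],o[2])
E
```

```text
mid 1 [-0.02, -0.05, -0.048, 0.005, -0.677, 0.002]
mid 2 [-0.045, -0.05, -0.026, 0.005, -0.677, 0.003]
scene [ 0.4479 -0.3318  0.029 ] -0.23345491709726524 0.13890190534112343
scene [ 0.463  -0.2524  0.029 ] -0.10945562429845992 0.1395666688380677
```

```bash
python3 - <<'E'
from job import *
st=plan([(MID,down(YAW+np.pi/2),"mid")],mr=.7)
a=-.11; g=np.array([.463+GX*np.cos(a),-.250+GX*np.sin(a),0]); Q=down(a)
plan([(g+.19*Z,Q,"over"),(g+.08*Z,Q,"near"),(g+.019*Z,Q,"grasp"),(g+.19*Z,Q,"lift"),(MID,down(YAW+np.pi/2),"yaw")],st,mr=.7)
E
```

```text
mid 1 [-0.019, -0.05, -0.049, 0.003, -0.678, 0.002]
mid 2 [-0.046, -0.05, -0.026, 0.003, -0.677, 0.001]
over 1 [-0.066, -0.002, 0.036, 0.0, -0.0, 0.606]
over 2 [-0.055, 0.035, 0.037, 0.0, -0.0, 0.607]
over 3 [-0.025, 0.061, 0.036, -0.0, -0.001, 0.606]
near 1 [0.0, 0.0, 0.11, 0.0, 0.0, -0.0]
grasp 1 [0.0, 0.0, 0.061, 0.0, 0.0, -0.0]
lift 1 [0.0, 0.0, -0.171, 0.0, 0.0, -0.0]
yaw 1 [-0.014, -0.064, -0.037, -0.0, 0.0, -0.606]
yaw 2 [0.025, -0.061, -0.036, -0.0, 0.0, -0.607]
yaw 3 [0.055, -0.035, -0.037, -0.0, 0.0, -0.606]
```

Call:
{"api": "carry_out", "payload": {
  "targets": [
    [-0.019,-0.05,-0.049,0.003,-0.678,0.002,-0.05],
    [-0.019,-0.05,-0.049,0.003,-0.678,0.002,-0.05],
    [-0.019,-0.05,-0.049,0.003,-0.678,0.002,-0.05],
    [-0.019,-0.05,-0.049,0.003,-0.678,0.002,-0.05],
    [-0.019,-0.05,-0.049,0.003,-0.678,0.002,-0.05]
  ]
}}

```text
clock: 27.6
ee_pos: [0.5419, -0.0002, 0.3079]
ee_rot: [-1.685, -1.944, -0.593]
contact_force: [-1.2, 0.3, 0.1]
opening: 0.47
finger_force: 0.0
```

Call:
{"api": "carry_out", "payload": {
  "targets": [
    [-0.046,-0.05,-0.026,0.003,-0.677,0.001,-0.05],
    [-0.046,-0.05,-0.026,0.003,-0.677,0.001,-0.05],
    [-0.046,-0.05,-0.026,0.003,-0.677,0.001,-0.05],
    [-0.046,-0.05,-0.026,0.003,-0.677,0.001,-0.05],
    [-0.046,-0.05,-0.026,0.003,-0.677,0.001,-0.05]
  ]
}}

```text
clock: 28.1
ee_pos: [0.4994, -0.0583, 0.2985]
ee_rot: [2.055, 2.373, -0.005]
contact_force: [-0.0, 0.1, -0.7]
opening: 0.477
finger_force: 0.0
```

Call:
{"api": "carry_out", "payload": {
  "targets": [
    [-0.066,-0.002,0.036,0,0,0.606,-0.05],
    [-0.066,-0.002,0.036,0,0,0.606,-0.05],
    [-0.066,-0.002,0.036,0,0,0.606,-0.05],
    [-0.066,-0.002,0.036,0,0,0.606,-0.05],
    [-0.066,-0.002,0.036,0,0,0.606,-0.05]
  ]
}}

```text
clock: 28.6
ee_pos: [0.5064, -0.1246, 0.2615]
ee_rot: [-2.672, -1.646, 0.003]
contact_force: [0.1, 0.3, 0.6]
opening: 0.476
finger_force: 0.0
```

Call:
{"api": "carry_out", "payload": {
  "targets": [
    [-0.055,0.035,0.037,0,0,0.607,-0.05],
    [-0.055,0.035,0.037,0,0,0.607,-0.05],
    [-0.055,0.035,0.037,0,0,0.607,-0.05],
    [-0.055,0.035,0.037,0,0,0.607,-0.05],
    [-0.055,0.035,0.037,0,0,0.607,-0.05]
  ]
}}

```text
clock: 29.1
ee_pos: [0.5132, -0.1899, 0.2253]
ee_rot: [-3.042, -0.776, 0.003]
contact_force: [-0.6, -0.2, 0.1]
opening: 0.475
finger_force: 0.0
```

Call:
{"api": "carry_out", "payload": {
  "targets": [
    [-0.025,0.061,0.036,0,0,0.606,-0.05],
    [-0.025,0.061,0.036,0,0,0.606,-0.05],
    [-0.025,0.061,0.036,0,0,0.606,-0.05],
    [-0.025,0.061,0.036,0,0,0.606,-0.05],
    [-0.025,0.061,0.036,0,0,0.606,-0.05]
  ]
}}

```text
clock: 29.6
ee_pos: [0.5205, -0.2557, 0.1897]
ee_rot: [-3.136, 0.164, 0.002]
contact_force: [-1.1, 0.1, 0.3]
opening: 0.472
finger_force: 0.0
```

```bash
python3 - <<'E'
from job import *
S=[proj("scene",onz("top",*q,.015)) for q in BOARD]
f=ctrl.grab_frame("scene")[:,:,::-1]
for o in blobs(f,S,"scene"): print("scene",np.round(o[0],4),o[1],o[2])
a=-.11; g=np.array([.463+GX*np.cos(a),-.250+GX*np.sin(a),0]); Q=down(a)
plan([(g+.08*Z,Q,"near"),(g+.019*Z,Q,"grasp"),(g+.19*Z,Q,"lift")])
E
```

```text
scene [ 0.4478 -0.3322  0.029 ] -0.22865545732914425 0.13902989137499472
scene [ 0.4777 -0.2557  0.029 ] -0.09851066201546464 0.16866226726474293
near 1 [0.0, 0.001, 0.11, -0.001, 0.001, 0.009]
grasp 1 [0.0, -0.0, 0.061, 0.0, 0.0, 0.0]
lift 1 [0.0, -0.0, -0.171, 0.0, 0.0, 0.0]
```

Call:
{"api": "carry_out", "payload": {
  "targets": [
    [0,0.001,0.11,0,0,0.009,-0.05],
    [0,0.001,0.11,0,0,0.009,-0.05],
    [0,0.001,0.11,0,0,0.009,-0.05],
    [0,0.001,0.11,0,0,0.009,-0.05],
    [0,0.001,0.11,0,0,0.009,-0.05]
  ]
}}

```text
clock: 30.15
ee_pos: [0.5215, -0.2578, 0.0825]
ee_rot: [3.136, -0.181, 0.003]
contact_force: [-0.5, -0.0, 0.9]
opening: 0.476
finger_force: 0.0
```

Call:
{"api": "carry_out", "payload": {
  "targets": [
    [0,0,0.035,0,0,0,-0.05],
    [0,0,0.053,0,0,0,-0.05],
    [0,0,0.061,0,0,0,-0.05],
    [0,0,0.061,0,0,0,-0.05]
  ]
}}

```text
clock: 30.55
ee_pos: [0.5209, -0.2576, 0.0203]
ee_rot: [3.136, -0.184, 0.001]
contact_force: [0.5, -0.4, -0.3]
opening: 0.478
finger_force: 0.0
```

Call:
{"api": "carry_out", "payload": {
  "targets": [
    [0,0,0,0,0,0,-1],
    [0,0,0,0,0,0,-1],
    [0,0,0,0,0,0,-1],
    [0,0,0,0,0,0,-1],
    [0,0,0,0,0,0,-1]
  ]
}}

```text
clock: 31.05
ee_pos: [0.5206, -0.2575, 0.02]
ee_rot: [-3.136, 0.186, -0.0]
contact_force: [-1.0, 0.5, 6.5]
opening: 0.186
finger_force: 50.0
```

Call:
{"api": "carry_out", "payload": {
  "targets": [
    [0,0,-0.17,0,0,0,-1],
    [0,0,-0.17,0,0,0,-1],
    [0,0,-0.17,0,0,0,-1],
    [0,0,-0.17,0,0,0,-1],
    [0,0,-0.17,0,0,0,-1]
  ]
}}

```text
clock: 31.55
ee_pos: [0.5216, -0.2581, 0.1925]
ee_rot: [3.134, -0.186, 0.007]
contact_force: [-1.0, -0.7, -1.2]
opening: 0.188
finger_force: 50.0
```

```bash
python3 - <<'E'
from job import *
t,T=cellpose(1)
plan([(MID,down(YAW+np.pi/2),"yaw"),(t+.11*Z,T,"above"),(t+.05*Z,T,"mouth"),(t,T,"in")],ml=.2,mr=.7)
E
```

```text
yaw 1 [-0.015, -0.065, -0.036, 0.002, -0.001, -0.609]
yaw 2 [0.025, -0.061, -0.036, 0.001, -0.0, -0.609]
yaw 3 [0.056, -0.037, -0.036, 0.002, -0.001, -0.609]
above 1 [0.132, 0.05, 0.013, 0.0, 0.681, -0.0]
above 2 [0.095, 0.05, 0.093, 0.0, 0.68, -0.0]
mouth 1 [-0.059, -0.0, 0.012, 0.0, 0.0, 0.0]
in 1 [-0.049, -0.0, 0.011, 0.0, 0.0, 0.0]
```

Call:
{"api": "carry_out", "payload": {
  "targets": [
    [-0.015,-0.065,-0.036,0.002,-0.001,-0.609,-1],
    [-0.015,-0.065,-0.036,0.002,-0.001,-0.609,-1],
    [-0.015,-0.065,-0.036,0.002,-0.001,-0.609,-1],
    [-0.015,-0.065,-0.036,0.002,-0.001,-0.609,-1],
    [-0.015,-0.065,-0.036,0.002,-0.001,-0.609,-1]
  ]
}}

```text
clock: 32.05
ee_pos: [0.5127, -0.1906, 0.2237]
ee_rot: [-3.042, -0.766, 0.005]
contact_force: [-0.0, 0.4, 0.0]
opening: 0.19
finger_force: 50.0
```

Call:
{"api": "carry_out", "payload": {
  "targets": [
    [0.025,-0.061,-0.036,0.001,0,-0.609,-1],
    [0.025,-0.061,-0.036,0.001,0,-0.609,-1],
    [0.025,-0.061,-0.036,0.001,0,-0.609,-1],
    [0.025,-0.061,-0.036,0.001,0,-0.609,-1],
    [0.025,-0.061,-0.036,0.001,0,-0.609,-1]
  ]
}}

```text
clock: 32.55
ee_pos: [0.5063, -0.1255, 0.2605]
ee_rot: [-2.675, -1.637, 0.003]
contact_force: [0.3, 0.1, -0.3]
opening: 0.188
finger_force: 50.0
```

Call:
{"api": "carry_out", "payload": {
  "targets": [
    [0.056,-0.037,-0.036,0.002,-0.001,-0.609,-1],
    [0.056,-0.037,-0.036,0.002,-0.001,-0.609,-1],
    [0.056,-0.037,-0.036,0.002,-0.001,-0.609,-1],
    [0.056,-0.037,-0.036,0.002,-0.001,-0.609,-1],
    [0.056,-0.037,-0.036,0.002,-0.001,-0.609,-1]
  ]
}}

```text
clock: 33.05
ee_pos: [0.499, -0.059, 0.297]
ee_rot: [-2.063, -2.361, 0.003]
contact_force: [-0.8, -0.0, -0.7]
opening: 0.186
finger_force: 50.0
```

Call:
{"api": "carry_out", "payload": {
  "targets": [
    [0.132,0.05,0.013,0,0.681,0,-1],
    [0.132,0.05,0.013,0,0.681,0,-1],
    [0.132,0.05,0.013,0,0.681,0,-1],
    [0.132,0.05,0.013,0,0.681,0,-1],
    [0.132,0.05,0.013,0,0.681,0,-1]
  ]
}}

```text
clock: 33.55
ee_pos: [0.5306, 0.0785, 0.2838]
ee_rot: [-1.688, -1.914, -0.594]
contact_force: [-0.2, -0.1, 0.1]
opening: 0.19
finger_force: 50.0
```

Call:
{"api": "carry_out", "payload": {
  "targets": [
    [0.095,0.05,0.093,0,0.68,0,-1],
    [0.095,0.05,0.093,0,0.68,0,-1],
    [0.095,0.05,0.093,0,0.68,0,-1],
    [0.095,0.05,0.093,0,0.68,0,-1],
    [0.095,0.05,0.093,0,0.68,0,-1]
  ]
}}

```text
clock: 34.05
ee_pos: [0.5616, 0.2167, 0.2705]
ee_rot: [-1.252, -1.414, -1.002]
contact_force: [0.1, -0.2, -1.5]
opening: 0.188
finger_force: 50.0
```

```bash
python3 - <<'E'
from job import *
t,T=cellpose(1)
plan([(t+.05*Z,T,"mouth"),(t,T,"in")])
p,R=here(); x,_,z=R.as_matrix().T; b=p-.128*x-.003*z; print("butt px",proj("scene",b),ctrl.observe()["opening"],p)
s=ctrl.grab_frame("scene")[:,:,::-1]; cv2.imwrite("pics/c9.png",cv2.resize(s[50:260,270:510],(686,600),interpolation=cv2.INTER_CUBIC))
E
```

```text
mouth 1 [-0.055, 0.002, 0.01, -0.001, -0.009, -0.018]
in 1 [-0.049, -0.0, 0.011, 0.0, -0.0, 0.0]
butt px [405.85108982 171.08002787] 0.18816160270915877 [0.56158769 0.21671211 0.27054191]
```

View pics/c9.png

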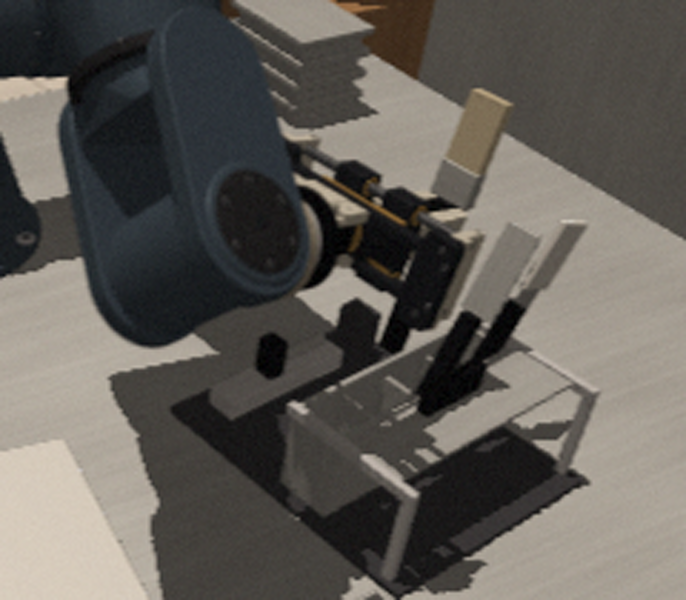

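Scraper and spreader stand in cells 3 and 2. The brush's butt, at crop (393,347), matches the prediction over cell 1.

Call:
{"api": "carry_out", "payload": {
  "targets": [
    [-0.03,0.001,0.005,-0.001,-0.009,-0.018,-1],
    [-0.055,0.002,0.01,-0.001,-0.009,-0.018,-1],
    [-0.055,0.002,0.01,-0.001,-0.009,-0.018,-1]
  ]
}}

```text
clock: 34.4
ee_pos: [0.5632, 0.2151, 0.2139]
ee_rot: [-1.251, -1.441, -1.008]
contact_force: [0.6, 1.1, -1.0]
opening: 0.19
finger_force: 50.0
```

Call:
{"api": "carry_out", "payload": {
  "targets": [
    [-0.025,0,0.005,0,0,0,-1],
    [-0.049,0,0.011,0,0,0,-1],
    [-0.049,0,0.011,0,0,0,-1]
  ]
}}

```text
clock: 34.7
ee_pos: [0.564, 0.2156, 0.1654]
ee_rot: [-1.248, -1.444, -1.012]
contact_force: [-0.4, -0.4, 0.2]
opening: 0.186
finger_force: 50.0
```

Call:
{"api": "carry_out", "payload": {
  "targets": [
    [0,0,0,0,0,0,-0.2],
    [0,0,0,0,0,0,-0.2],
    [0,0,0,0,0,0,-0.2],
    [0,0,0,0,0,0,-0.2],
    [0,0,0,0,0,0,-0.2]
  ]
}}

```text
clock: 35.2
ee_pos: [0.5645, 0.2157, 0.1672]
ee_rot: [-1.244, -1.449, -1.017]
contact_force: [0.7, 0.0, 0.3]
opening: 0.4
finger_force: 0.0
```

Call:
{"api": "carry_out", "payload": {
  "targets": [
    [0,0,-0.03,0,0,0,-0.2],
    [0,0,-0.07,0,0,0,-0.2],
    [0,0,-0.1,0,0,0,-0.2],
    [0,0,-0.1,0,0,0,-0.2]
  ]
}}

```text
clock: 35.6
ee_pos: [0.579, 0.1159, 0.1889]
ee_rot: [-1.247, -1.449, -1.02]
contact_force: [-0.1, 1.6, 0.6]
opening: 0.402
finger_force: 0.0
```

Call:
{"api": "carry_out", "payload": {
  "targets": [
    [0.1,0,-0.12,0,0,0,-0.05],
    [0.1,0,-0.12,0,0,0,-0.05],
    [0.1,0,-0.12,0,0,0,-0.05],
    [0.1,0,-0.12,0,0,0,-0.05],
    [0.1,0,-0.12,0,0,0,-0.05]
  ]
}}

```text
clock: 36.1
ee_pos: [0.5897, 0.0239, 0.3119]
ee_rot: [-1.245, -1.45, -1.018]
contact_force: [0.6, -0.0, -0.6]
opening: 0.479
finger_force: 0.0
```

```bash
python3 - <<'E'
from job import *
S=[proj("scene",onz("top",*q,.015)) for q in BOARD]
f=ctrl.grab_frame("scene")[:,:,::-1]; cv2.imwrite("pics/s_5.png",f)
for o in blobs(f,S,"scene"): print("scene",np.round(o[0],4),o[1],o[2])
st=plan([(MID,down(YAW+np.pi/2),"mid")],mr=.7)
a=-.235; g=np.array([.443+GX*np.cos(a),-.330+GX*np.sin(a),0]); Q=down(a)
plan([(g+.19*Z,Q,"over"),(g+.08*Z,Q,"near"),(g+.019*Z,Q,"grasp")],st,mr=.7)
E
```

```text
scene [ 0.4478 -0.3322  0.029 ] -0.22865545732914425 0.13902989137499472
mid 1 [-0.012, -0.05, -0.034, 0.004, -0.678, 0.005]
mid 2 [-0.031, -0.05, -0.018, 0.005, -0.677, 0.006]
over 1 [-0.094, -0.013, 0.037, -0.0, -0.0, 0.648]
over 2 [-0.083, 0.045, 0.036, -0.0, 0.0, 0.648]
over 3 [-0.038, 0.087, 0.037, -0.0, 0.0, 0.647]
near 1 [0.0, -0.001, 0.11, -0.0, 0.0, 0.0]
grasp 1 [0.0, 0.0, 0.061, -0.0, 0.0, 0.0]
```

Call:
{"api": "carry_out", "payload": {
  "targets": [
    [-0.012,-0.05,-0.034,0.004,-0.678,0.005,-0.05],
    [-0.012,-0.05,-0.034,0.004,-0.678,0.005,-0.05],
    [-0.012,-0.05,-0.034,0.004,-0.678,0.005,-0.05],
    [-0.012,-0.05,-0.034,0.004,-0.678,0.005,-0.05],
    [-0.012,-0.05,-0.034,0.004,-0.678,0.005,-0.05]
  ]
}}

```text
clock: 36.65
ee_pos: [0.5449, -0.0171, 0.3061]
ee_rot: [-1.683, -1.949, -0.596]
contact_force: [0.8, -0.0, -0.6]
opening: 0.477
finger_force: 0.0
```

Call:
{"api": "carry_out", "payload": {
  "targets": [
    [-0.031,-0.05,-0.018,0.005,-0.677,0.006,-0.05],
    [-0.031,-0.05,-0.018,0.005,-0.677,0.006,-0.05],
    [-0.031,-0.05,-0.018,0.005,-0.677,0.006,-0.05],
    [-0.031,-0.05,-0.018,0.005,-0.677,0.006,-0.05],
    [-0.031,-0.05,-0.018,0.005,-0.677,0.006,-0.05]
  ]
}}

```text
clock: 37.15
ee_pos: [0.5001, -0.0588, 0.2996]
ee_rot: [2.056, 2.37, -0.005]
contact_force: [0.2, -0.5, 0.3]
opening: 0.472
finger_force: 0.0
```

Call:
{"api": "carry_out", "payload": {
  "targets": [
    [-0.094,-0.013,0.037,0,0,0.648,-0.05],
    [-0.094,-0.013,0.037,0,0,0.648,-0.05],
    [-0.094,-0.013,0.037,0,0,0.648,-0.05],
    [-0.094,-0.013,0.037,0,0,0.648,-0.05],
    [-0.094,-0.013,0.037,0,0,0.648,-0.05]
  ]
}}

```text
clock: 37.65
ee_pos: [0.5, -0.1544, 0.2613]
ee_rot: [-2.711, -1.582, 0.003]
contact_force: [0.0, -0.1, 0.4]
opening: 0.475
finger_force: 0.0
```

Call:
{"api": "carry_out", "payload": {
  "targets": [
    [-0.083,0.045,0.036,0,0,0.648,-0.05],
    [-0.083,0.045,0.036,0,0,0.648,-0.05],
    [-0.083,0.045,0.036,0,0,0.648,-0.05],
    [-0.083,0.045,0.036,0,0,0.648,-0.05],
    [-0.083,0.045,0.036,0,0,0.648,-0.05]
  ]
}}

```text
clock: 38.15
ee_pos: [0.4988, -0.2486, 0.2252]
ee_rot: [-3.073, -0.637, 0.003]
contact_force: [0.2, 0.4, 0.2]
opening: 0.476
finger_force: 0.0
```

Call:
{"api": "carry_out", "payload": {
  "targets": [
    [-0.038,0.087,0.037,0,0,0.647,-0.05],
    [-0.038,0.087,0.037,0,0,0.647,-0.05],
    [-0.038,0.087,0.037,0,0,0.647,-0.05],
    [-0.038,0.087,0.037,0,0,0.647,-0.05],
    [-0.038,0.087,0.037,0,0,0.647,-0.05]
  ]
}}

```text
clock: 38.65
ee_pos: [0.4991, -0.3433, 0.188]
ee_rot: [-3.117, 0.373, 0.004]
contact_force: [-0.1, 0.5, 0.2]
opening: 0.471
finger_force: 0.0
```

```bash
python3 - <<'E'
from job import *
a=-.235; g=np.array([.443+GX*np.cos(a),-.330+GX*np.sin(a),0]); Q=down(a)
plan([(g+.08*Z,Q,"near"),(g+.019*Z,Q,"grasp")])
S=[proj("scene",onz("top",*q,.015)) for q in BOARD]
f=ctrl.grab_frame("scene")[:,:,::-1]
for o in blobs(f,S,"scene"): print("scene",np.round(o[0],4),o[1],o[2])
E
```

```text
near 1 [0.001, 0.0, 0.108, -0.002, 0.003, -0.003]
grasp 1 [-0.0, 0.0, 0.061, -0.0, 0.0, -0.0]
scene [ 0.4557 -0.3338  0.029 ] -0.239274506154336 0.15493385055317846
```

Call:
{"api": "carry_out", "payload": {
  "targets": [
    [0.001,0,0.108,-0.002,0.003,-0.003,-0.05],
    [0.001,0,0.108,-0.002,0.003,-0.003,-0.05],
    [0.001,0,0.108,-0.002,0.003,-0.003,-0.05],
    [0.001,0,0.108,-0.002,0.003,-0.003,-0.05],
    [0.001,0,0.108,-0.002,0.003,-0.003,-0.05]
  ]
}}

```text
clock: 39.2
ee_pos: [0.5015, -0.3454, 0.0843]
ee_rot: [3.117, -0.361, 0.008]
contact_force: [0.5, -0.6, 0.4]
opening: 0.476
finger_force: 0.0
```

Call:
{"api": "carry_out", "payload": {
  "targets": [
    [0,0,0.035,0,0,0,-0.05],
    [0,0,0.053,0,0,0,-0.05],
    [0,0,0.06,0,0,0,-0.05],
    [0,0,0.06,0,0,0,-0.05]
  ]
}}

```text
clock: 39.6
ee_pos: [0.5012, -0.3456, 0.0235]
ee_rot: [3.118, -0.363, 0.007]
contact_force: [0.1, -0.3, 0.2]
opening: 0.472
finger_force: 0.0
```

Call:
{"api": "carry_out", "payload": {
  "targets": [
    [0,0,0,0,0,0,-1],
    [0,0,0,0,0,0,-1],
    [0,0,0,0,0,0,-1],
    [0,0,0,0,0,0,-1],
    [0,0,0,0,0,0,-1]
  ]
}}

```text
clock: 40.1
ee_pos: [0.501, -0.3455, 0.0231]
ee_rot: [3.118, -0.363, 0.006]
contact_force: [-0.4, -0.5, 5.5]
opening: 0.183
finger_force: 50.0
```

Call:
{"api": "carry_out", "payload": {
  "targets": [
    [0,0,-0.17,0,0,0,-1],
    [0,0,-0.17,0,0,0,-1],
    [0,0,-0.17,0,0,0,-1],
    [0,0,-0.17,0,0,0,-1],
    [0,0,-0.17,0,0,0,-1]
  ]
}}

```text
clock: 40.6
ee_pos: [0.5012, -0.3456, 0.1957]
ee_rot: [3.115, -0.363, 0.013]
contact_force: [0.1, -0.3, -2.1]
opening: 0.184
finger_force: 50.0
```

```bash
python3 - <<'E'
from job import *
t,T=cellpose(0)
plan([(MID,down(YAW+np.pi/2),"yaw"),(t+.11*Z,T,"above"),(t+.05*Z,T,"mouth"),(t,T,"in")],ml=.2,mr=.7)
E
```

```text
yaw 1 [-0.022, -0.092, -0.035, 0.004, -0.001, -0.647]
yaw 2 [0.039, -0.087, -0.035, 0.003, -0.0, -0.647]
yaw 3 [0.083, -0.047, -0.035, 0.004, -0.001, -0.647]
above 1 [0.105, 0.05, 0.013, -0.0, 0.681, 0.0]
above 2 [0.074, 0.05, 0.076, -0.0, 0.68, 0.0]
mouth 1 [-0.059, -0.0, 0.013, -0.0, 0.0, 0.0]
in 1 [-0.049, -0.0, 0.01, -0.0, 0.0, 0.0]
```

Call:
{"api": "carry_out", "payload": {
  "targets": [
    [-0.022,-0.092,-0.035,0.004,-0.001,-0.647,-1],
    [-0.022,-0.092,-0.035,0.004,-0.001,-0.647,-1],
    [-0.022,-0.092,-0.035,0.004,-0.001,-0.647,-1],
    [-0.022,-0.092,-0.035,0.004,-0.001,-0.647,-1],
    [-0.022,-0.092,-0.035,0.004,-0.001,-0.647,-1]
  ]
}}

```text
clock: 41.1
ee_pos: [0.4993, -0.2494, 0.2254]
ee_rot: [-3.069, -0.657, -0.0]
contact_force: [0.2, -1.2, -0.8]
opening: 0.182
finger_force: 50.0
```

Call:
{"api": "carry_out", "payload": {
  "targets": [
    [0.039,-0.087,-0.035,0.003,0,-0.647,-1],
    [0.039,-0.087,-0.035,0.003,0,-0.647,-1],
    [0.039,-0.087,-0.035,0.003,0,-0.647,-1],
    [0.039,-0.087,-0.035,0.003,0,-0.647,-1],
    [0.039,-0.087,-0.035,0.003,0,-0.647,-1]
  ]
}}

```text
clock: 41.6
ee_pos: [0.4998, -0.1542, 0.2605]
ee_rot: [-2.699, -1.597, 0.0]
contact_force: [-0.4, 0.3, -0.8]
opening: 0.183
finger_force: 50.0
```

Call:
{"api": "carry_out", "payload": {
  "targets": [
    [0.083,-0.047,-0.035,0.004,-0.001,-0.647,-1],
    [0.083,-0.047,-0.035,0.004,-0.001,-0.647,-1],
    [0.083,-0.047,-0.035,0.004,-0.001,-0.647,-1],
    [0.083,-0.047,-0.035,0.004,-0.001,-0.647,-1],
    [0.083,-0.047,-0.035,0.004,-0.001,-0.647,-1]
  ]
}}

```text
clock: 42.1
ee_pos: [0.4992, -0.059, 0.2958]
ee_rot: [-2.05, -2.371, 0.003]
contact_force: [-0.2, 0.4, -0.9]
opening: 0.186
finger_force: 50.0
```

Call:
{"api": "carry_out", "payload": {
  "targets": [
    [0.105,0.05,0.013,0,0.681,0,-1],
    [0.105,0.05,0.013,0,0.681,0,-1],
    [0.105,0.05,0.013,0,0.681,0,-1],
    [0.105,0.05,0.013,0,0.681,0,-1],
    [0.105,0.05,0.013,0,0.681,0,-1]
  ]
}}

```text
clock: 42.6
ee_pos: [0.5344, 0.0511, 0.2824]
ee_rot: [-1.679, -1.921, -0.597]
contact_force: [-0.6, 0.6, -1.3]
opening: 0.187
finger_force: 50.0
```

Call:
{"api": "carry_out", "payload": {
  "targets": [
    [0.074,0.05,0.076,0,0.68,0,-1],
    [0.074,0.05,0.076,0,0.68,0,-1],
    [0.074,0.05,0.076,0,0.68,0,-1],
    [0.074,0.05,0.076,0,0.68,0,-1],
    [0.074,0.05,0.076,0,0.68,0,-1]
  ]
}}

```text
clock: 43.1
ee_pos: [0.569, 0.1627, 0.2693]
ee_rot: [-1.246, -1.418, -1.008]
contact_force: [0.7, 1.1, -1.5]
opening: 0.185
finger_force: 50.0
```

```bash
python3 - <<'E'
from job import *
t,T=cellpose(0)
plan([(t+.05*Z,T,"mouth"),(t,T,"in")])
p,R=here(); x,_,z=R.as_matrix().T; b=p-.128*x; print("butt px",proj("scene",b),ctrl.observe()["opening"],p)
s=ctrl.grab_frame("scene")[:,:,::-1]; cv2.imwrite("pics/c10.png",cv2.resize(s[50:260,270:510],(686,600),interpolation=cv2.INTER_CUBIC))
E
```

```text
mouth 1 [-0.054, 0.001, 0.01, -0.001, -0.011, -0.01]
in 1 [-0.049, 0.0, 0.011, -0.0, 0.0, -0.0]
butt px [391.16439167 179.13619356] 0.18507969518199324 [0.5689836  0.16273503 0.26934277]
```

View pics/c10.png

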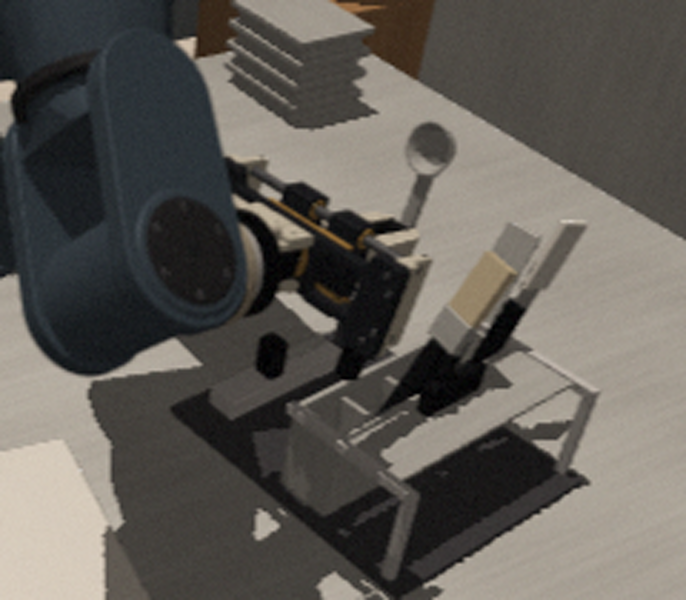

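The spoon's butt, at crop (350,372), matches over cell 0; the brush is in cell 1 leaning toward +y. Inserting.

Call:
{"api": "carry_out", "payload": {
  "targets": [
    [-0.03,0.001,0.005,-0.001,-0.011,-0.01,-1],
    [-0.054,0.001,0.01,-0.001,-0.011,-0.01,-1],
    [-0.054,0.001,0.01,-0.001,-0.011,-0.01,-1]
  ]
}}

```text
clock: 43.45
ee_pos: [0.5694, 0.1617, 0.2142]
ee_rot: [-1.253, -1.44, -1.005]
contact_force: [-0.5, -0.4, -1.2]
opening: 0.186
finger_force: 50.0
```

Call:
{"api": "carry_out", "payload": {
  "targets": [
    [-0.025,0,0.005,0,0,0,-1],
    [-0.049,0,0.011,0,0,0,-1],
    [-0.049,0,0.011,0,0,0,-1]
  ]
}}

```text
clock: 43.75
ee_pos: [0.5701, 0.1619, 0.1658]
ee_rot: [-1.251, -1.441, -1.007]
contact_force: [0.1, -0.9, -0.6]
opening: 0.184
finger_force: 50.0
```

Call:
{"api": "carry_out", "payload": {
  "targets": [
    [0,0,0,0,0,0,-0.2],
    [0,0,0,0,0,0,-0.2],
    [0,0,0,0,0,0,-0.2],
    [0,0,0,0,0,0,-0.2],
    [0,0,0,0,0,0,-0.2]
  ]
}}

```text
clock: 44.25
ee_pos: [0.5709, 0.1616, 0.168]
ee_rot: [-1.249, -1.445, -1.011]
contact_force: [0.7, 0.3, 0.1]
opening: 0.401
finger_force: 0.0
```

Call:
{"api": "carry_out", "payload": {
  "targets": [
    [0,0,-0.03,0,0,0,-0.2],
    [0,0,-0.07,0,0,0,-0.2],
    [0,0,-0.1,0,0,0,-0.2],
    [0,0,-0.1,0,0,0,-0.2]
  ]
}}

```text
clock: 44.65
ee_pos: [0.5854, 0.0618, 0.1899]
ee_rot: [-1.252, -1.445, -1.014]
contact_force: [0.2, 0.4, -0.4]
opening: 0.401
finger_force: 0.0
```

Call:
{"api": "carry_out", "payload": {
  "targets": [
    [0.1,0,-0.1,0,0,0,-0.05],
    [0.1,0,-0.1,0,0,0,-0.05],
    [0.1,0,-0.1,0,0,0,-0.05],
    [0.1,0,-0.1,0,0,0,-0.05],
    [0.1,0,-0.1,0,0,0,-0.05]
  ]
}}

```text
clock: 45.15
ee_pos: [0.594, -0.01, 0.3082]
ee_rot: [-1.249, -1.445, -1.011]
contact_force: [-0.1, 0.5, -0.3]
opening: 0.478
finger_force: 0.0
```

```bash
python3 - <<'E'
from job import *
s=ctrl.grab_frame("scene")[:,:,::-1]; t=ctrl.grab_frame("top")[:,:,::-1]
cv2.imwrite("pics/s6.png",s);cv2.imwrite("pics/t6.png",t)
a=cv2.resize(s[100:240,340:480],(400,400),interpolation=cv2.INTER_CUBIC);b=cv2.resize(t[110:250,110:250],(400,400),interpolation=cv2.INTER_CUBIC)
cv2.imwrite("pics/c11.png",np.hstack([a,b]))
plan([(MID,down(YAW+np.pi/2),"mid")],mr=.7)
E
```

```text
mid 1 [-0.007, -0.05, -0.017, 0.001, -0.677, 0.002]
mid 2 [-0.017, -0.05, -0.009, 0.001, -0.678, 0.003]
```

View pics/c11.png

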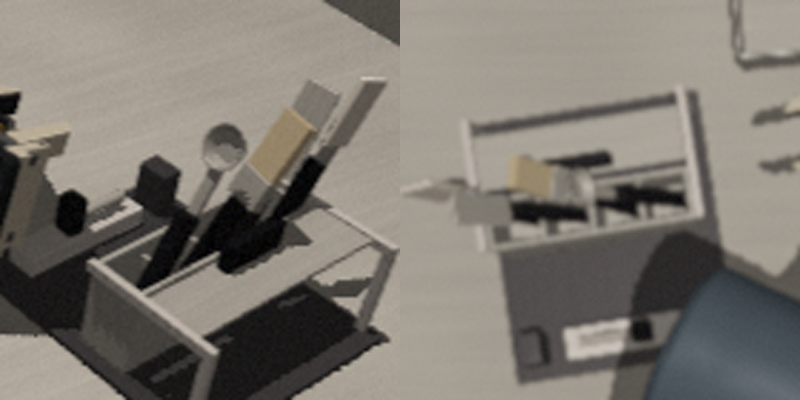

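```bash
python3 - <<'E'
from job import *
T=lambda u,v:(110+(u-400)/2.857,110+v/2.857); S=lambda u,v:(340+u/2.857,100+v/2.857)
for n,t,s,l,y in (("spoon",(572,182),(222,147),.204,-.0815),("brush",(515,172),(300,118),.222,-.0272),("spreader",(462,210),(318,88),.22,.0272),("scraper",(412,188),(375,82),.22,.0815)):
    p,g=two(T(*t),S(*s)); b=np.array([O[0]-y*np.sin(YAW),O[1]+y*np.cos(YAW)]); print(n,np.round(p,3),round(g,4),"h-lean",round(np.linalg.norm(p[:2]-b),3),"acos",np.arccos(min(1,(p[2]-.015)/l)))
E
```

```text
spoon [0.569 0.211 0.201] 0.0087 h-lean 0.073 acos 0.4228178075128576
brush [0.583 0.268 0.22 ] 0.0053 h-lean 0.078 acos 0.3942120823419964
spreader [0.547 0.323 0.215] 0.0068 h-lean 0.077 acos 0.43385535679953946
scraper [0.569 0.369 0.22 ] 0.0036 h-lean 0.071 acos 0.3707828786984162
```

All four stand in the box leaning about 0.4 rad, below the 0.55 limit. Now the bolt: I'll measure its grip again and plan the approach.

```bash
python3 - <<'E'
from job import *
T=lambda u,v:(110+(u-400)/2.857,110+v/2.857); S=lambda u,v:(340+u/2.857,100+v/2.857)
print(two(T(641,329),S(70,212)))
st=plan([(MID,down(YAW+np.pi/2),"mid")],mr=.7)
Q=down(YAW); g=np.array([.435,.174,0])
plan([(g+.26*Z,Q,"over"),(g+.12*Z,Q,"near"),(g+.047*Z,Q,"grasp")],st,mr=.7)
E
```

```text
(array([0.43041918, 0.17298295, 0.05022274]), np.float64(0.0014377286736219999))
mid 1 [-0.007, -0.05, -0.017, 0.001, -0.677, 0.002]
mid 2 [-0.017, -0.05, -0.009, 0.001, -0.678, 0.003]
over 1 [0.08, -0.011, 0.013, 0.0, -0.0, 0.523]
over 2 [0.064, -0.049, 0.014, 0.0, -0.0, 0.524]
over 3 [0.031, -0.075, 0.013, 0.0, -0.0, 0.523]
near 1 [-0.0, -0.0, 0.14, 0.0, -0.0, 0.0]
grasp 1 [-0.0, -0.0, 0.073, 0.0, -0.0, 0.0]
```

Call:
{"api": "carry_out", "payload": {
  "targets": [
    [-0.007,-0.05,-0.017,0.001,-0.677,0.002,-0.05],
    [-0.007,-0.05,-0.017,0.001,-0.677,0.002,-0.05],
    [-0.007,-0.05,-0.017,0.001,-0.677,0.002,-0.05],
    [-0.007,-0.05,-0.017,0.001,-0.677,0.002,-0.05],
    [-0.007,-0.05,-0.017,0.001,-0.677,0.002,-0.05]
  ],
  "newtons": 30
}}

```text
clock: 45.75
ee_pos: [0.5471, -0.0343, 0.3051]
ee_rot: [-1.686, -1.946, -0.594]
contact_force: [-0.9, 0.0, 0.1]
opening: 0.475
finger_force: 0.0
```

Call:
{"api": "carry_out", "payload": {
  "targets": [
    [-0.017,-0.05,-0.009,0.001,-0.678,0.003,-0.05],
    [-0.017,-0.05,-0.009,0.001,-0.678,0.003,-0.05],
    [-0.017,-0.05,-0.009,0.001,-0.678,0.003,-0.05],
    [-0.017,-0.05,-0.009,0.001,-0.678,0.003,-0.05],
    [-0.017,-0.05,-0.009,0.001,-0.678,0.003,-0.05]
  ]
}}

```text
clock: 46.25
ee_pos: [0.4999, -0.0595, 0.3006]
ee_rot: [2.056, 2.367, -0.004]
contact_force: [-1.2, -1.1, 0.0]
opening: 0.475
finger_force: 0.0
```

Call:
{"api": "carry_out", "payload": {
  "targets": [
    [0.08,-0.011,0.013,0,0,0.523,-0.05],
    [0.08,-0.011,0.013,0,0,0.523,-0.05],
    [0.08,-0.011,0.013,0,0,0.523,-0.05],
    [0.08,-0.011,0.013,0,0,0.523,-0.05],
    [0.08,-0.011,0.013,0,0,0.523,-0.05]
  ]
}}

```text
clock: 46.75
ee_pos: [0.4778, 0.0176, 0.2866]
ee_rot: [2.605, 1.755, -0.001]
contact_force: [0.0, -0.5, -0.5]
opening: 0.473
finger_force: 0.0
```

Call:
{"api": "carry_out", "payload": {
  "targets": [
    [0.064,-0.049,0.014,0,0,0.524,-0.05],
    [0.064,-0.049,0.014,0,0,0.524,-0.05],
    [0.064,-0.049,0.014,0,0,0.524,-0.05],
    [0.064,-0.049,0.014,0,0,0.524,-0.05],
    [0.064,-0.049,0.014,0,0,0.524,-0.05]
  ]
}}

```text
clock: 47.25
ee_pos: [0.4568, 0.0948, 0.2729]
ee_rot: [2.969, 1.022, 0.001]
contact_force: [0.6, 1.1, -0.2]
opening: 0.478
finger_force: 0.0
```

Call:
{"api": "carry_out", "payload": {
  "targets": [
    [0.031,-0.075,0.013,0,0,0.523,-0.05],
    [0.031,-0.075,0.013,0,0,0.523,-0.05],
    [0.031,-0.075,0.013,0,0,0.523,-0.05],
    [0.031,-0.075,0.013,0,0,0.523,-0.05],
    [0.031,-0.075,0.013,0,0,0.523,-0.05]
  ]
}}

```text
clock: 47.75
ee_pos: [0.4355, 0.1727, 0.2601]
ee_rot: [3.132, 0.222, 0.002]
contact_force: [0.1, 0.1, 0.2]
opening: 0.475
finger_force: 0.0
```

```bash
python3 - <<'E'
from job import *
Q=down(YAW); g=np.array([.434,.174,0])
plan([(g+.12*Z,Q,"near"),(g+.047*Z,Q,"grasp")])
E
```

```text
near 1 [-0.001, -0.002, 0.14, 0.001, -0.001, 0.003]
grasp 1 [-0.0, 0.0, 0.073, 0.0, -0.0, 0.0]
```

Call:
{"api": "carry_out", "payload": {
  "targets": [
    [-0.001,-0.002,0.14,0,0,0.003,-0.05],
    [-0.001,-0.002,0.14,0,0,0.003,-0.05],
    [-0.001,-0.002,0.14,0,0,0.003,-0.05],
    [-0.001,-0.002,0.14,0,0,0.003,-0.05],
    [-0.001,-0.002,0.14,0,0,0.003,-0.05]
  ]
}}

```text
clock: 48.25
ee_pos: [0.4351, 0.1742, 0.1213]
ee_rot: [3.133, 0.216, 0.003]
contact_force: [0.2, -0.4, 0.3]
opening: 0.475
finger_force: 0.0
```

Call:
{"api": "carry_out", "payload": {
  "targets": [
    [0,0,0.03,0,0,0,-0.05],
    [0,0,0.055,0,0,0,-0.05],
    [0,0,0.073,0,0,0,-0.05],
    [0,0,0.073,0,0,0,-0.05]
  ]
}}

```text
clock: 48.65
ee_pos: [0.4355, 0.1743, 0.0481]
ee_rot: [3.133, 0.214, 0.004]
contact_force: [-0.2, -0.7, 2.0]
opening: 0.473
finger_force: 0.0
```

Call:
{"api": "carry_out", "payload": {
  "targets": [
    [0,0,0,0,0,0,-1],
    [0,0,0,0,0,0,-1],
    [0,0,0,0,0,0,-1],
    [0,0,0,0,0,0,-1]
  ]
}}

```text
clock: 49.05
ee_pos: [0.4356, 0.1744, 0.0485]
ee_rot: [3.134, 0.212, 0.006]
contact_force: [-2.3, -1.2, 8.5]
opening: 0.212
finger_force: 30.0
```

Call:
{"api": "carry_out", "payload": {
  "targets": [
    [0,-0.012,0,0,0,0,-1],
    [0,-0.024,0,0,0,0,-1],
    [0,-0.036,0,0,0,0,-1],
    [0,-0.046,0,0,0,0,-1],
    [0,-0.052,0,0,0,0,-1]
  ]
}}

```text
clock: 49.55
ee_pos: [0.4288, 0.2217, 0.0484]
ee_rot: [3.124, 0.219, 0.003]
contact_force: [12.1, -59.6, 20.0]
opening: 0.296
finger_force: 30.1
```

Call:
{"api": "carry_out", "payload": {
  "targets": [
    [0,-0.004,0,0,0,0,-1],
    [0,-0.008,0,0,0,0,-1],
    [0,-0.011,0,0,0,0,-1],
    [0,-0.011,0,0,0,0,-1]
  ]
}}

```text
clock: 49.95
ee_pos: [0.4275, 0.231, 0.0483]
ee_rot: [3.123, 0.217, 0.002]
contact_force: [12.0, -58.9, 19.4]
opening: 0.499
finger_force: 30.0
```

The grip stopped after about 44 mm of travel while the push rose to 59 N, which suggests the end stop (it may not have started at 0). I'll confirm with closed fingers pushing from behind, as I did with the cover.

Call:
{"api": "carry_out", "payload": {
  "targets": [
    [0,0.012,0,0,0,0,0],
    [0,0.012,0,0,0,0,0],
    [0,0.012,0,0,0,0,0],
    [0,0.012,-0.05,0,0,0,0],
    [0,0.012,-0.06,0,0,0,0]
  ]
}}

```text
clock: 50.45
ee_pos: [0.4295, 0.2262, 0.1109]
ee_rot: [-3.134, -0.213, -0.01]
contact_force: [0.3, -0.4, -0.6]
opening: 0.501
finger_force: 0.0
```

Call:
{"api": "carry_out", "payload": {
  "targets": [
    [0,0.042,0,0,0,0,-1],
    [0,0.042,0,0,0,0,-1],
    [0,0.042,0,0,0,0,-1],
    [0,0.042,0,0,0,0,-1],
    [0,0.042,0,0,0,0,-1]
  ]
}}

```text
clock: 50.95
ee_pos: [0.4334, 0.184, 0.1074]
ee_rot: [3.133, 0.213, 0.003]
contact_force: [0.7, -0.2, -0.3]
opening: 0.118
finger_force: 0.0
```

Call:
{"api": "carry_out", "payload": {
  "targets": [
    [0,0,0.03,0,0,0,-1],
    [0,0,0.058,0,0,0,-1],
    [0,0,0.058,0,0,0,-1]
  ]
}}

```text
clock: 51.25
ee_pos: [0.4318, 0.1832, 0.047]
ee_rot: [3.132, 0.212, -0.005]
contact_force: [-0.0, -0.1, -0.3]
opening: 0.004
finger_force: 0.0
```

Call:
{"api": "carry_out", "payload": {
  "targets": [
    [0,-0.006,0,0,0,0,-1],
    [0,-0.01,0,0,0,0,-1],
    [0,-0.014,0,0,0,0,-1],
    [0,-0.014,0,0,0,0,-1]
  ]
}}

```text
clock: 51.65
ee_pos: [0.4328, 0.1933, 0.0506]
ee_rot: [3.126, 0.217, 0.004]
contact_force: [9.7, -47.3, 3.5]
opening: 0.008
finger_force: 24.1
```

Call:
{"api": "carry_out", "payload": {
  "targets": [
    [0,-0.003,0,0,0,0,-1],
    [0,-0.006,0,0,0,0,-1],
    [0,-0.006,0,0,0,0,-1],
    [0,-0.006,0,0,0,0,-1]
  ]
}}

```text
clock: 52.05
ee_pos: [0.4326, 0.1943, 0.0508]
ee_rot: [3.119, 0.219, 0.002]
contact_force: [19.0, -94.8, 12.3]
opening: 0.008
finger_force: 48.7
```

```bash
python3 - <<'E'
from job import *
print(ctrl.observe()["ee_pos"],ctrl.observe()["contact_force"])
E
```

```text
[0.43257261 0.19431701 0.0507825 ] [ 18.95113717 -94.76277239  12.31816596]
```

It holds rigid at 95 N, so the bolt is home at its stop. Backing off and clearing.

Call:
{"api": "carry_out", "payload": {
  "targets": [
    [0,0.02,0,0,0,0,-1],
    [0,0.035,0,0,0,0,-1],
    [0,0.035,-0.05,0,0,0,-1],
    [0,0.035,-0.1,0,0,0,-1],
    [0,0.035,-0.12,0,0,0,-1]
  ]
}}

```text
clock: 52.55
ee_pos: [0.4372, 0.1693, 0.1751]
ee_rot: [-3.134, -0.212, -0.015]
contact_force: [0.4, 0.2, -0.7]
opening: 0.007
finger_force: 0.0
```

Call:
{"api": "carry_out", "payload": {
  "targets": [
    [-0.04,0.17,-0.08,0,0,0,-1],
    [-0.04,0.17,-0.08,0,0,0,-1],
    [-0.04,0.17,-0.08,0,0,0,-1],
    [-0.04,0.17,-0.08,0,0,0,-1],
    [-0.04,0.17,-0.08,0,0,0,-1]
  ]
}}

```text
clock: 53.05
ee_pos: [0.4193, -0.0081, 0.2533]
ee_rot: [3.132, 0.206, 0.013]
contact_force: [0.4, -0.1, 0.0]
opening: 0.008
finger_force: 0.0
```

```bash
python3 - <<'E'
from job import *
s=ctrl.grab_frame("scene")[:,:,::-1]; t=ctrl.grab_frame("top")[:,:,::-1]
a=cv2.resize(s[100:240,340:480],(400,400),interpolation=cv2.INTER_CUBIC);b=cv2.resize(t[110:250,110:250],(400,400),interpolation=cv2.INTER_CUBIC)
cv2.imwrite("pics/c12.png",np.hstack([a,b])); print(ctrl.observe()["ee_pos"])
E
```

```text
[ 0.41870956 -0.0052776   0.25085039]
```

View pics/c12.png

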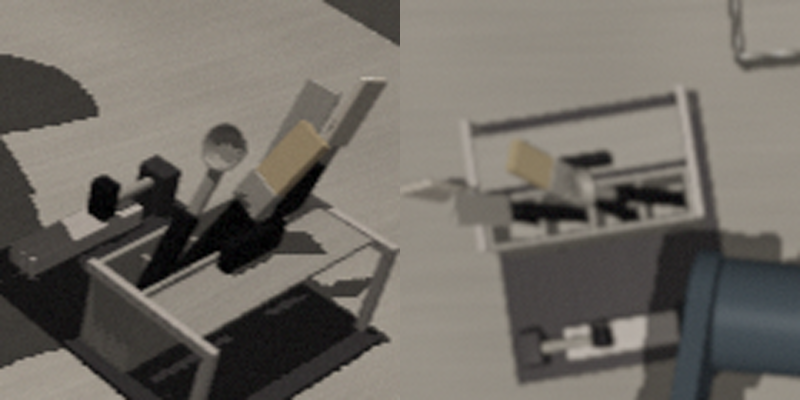

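The bolt's rod now enters the keeper. The brush has shifted slightly, so I'll check its lean and that it is at rest before handing in.

Call:
{"api": "carry_out", "payload": {
  "targets": [
    [0,0,0,0,0,0,-1],
    [0,0,0,0,0,0,-1],
    [0,0,0,0,0,0,-1],
    [0,0,0,0,0,0,-1],
    [0,0,0,0,0,0,-1]
  ]
}}

```text
clock: 53.65
ee_pos: [0.4185, -0.005, 0.2495]
ee_rot: [3.133, 0.212, 0.003]
contact_force: [-0.4, -1.0, 0.3]
opening: 0.005
finger_force: 0.0
```

```bash
python3 - <<'E'
from job import *
T=lambda u,v:(110+(u-400)/2.857,110+v/2.857); S=lambda u,v:(340+u/2.857,100+v/2.857)
p,g=two(T(512,155),S(314,132)); y=-.0272;b=np.array([O[0]-y*np.sin(YAW),O[1]+y*np.cos(YAW)])
print(p,g,p[:2]-b,np.arccos((p[2]-.018)/.222))
s=ctrl.grab_frame("scene")[:,:,::-1];t=ctrl.grab_frame("top")[:,:,::-1]
c=cv2.imread("pics/c12.png")
a=cv2.resize(s[100:240,340:480],(400,400),interpolation=cv2.INTER_CUBIC);b=cv2.resize(t[110:250,110:250],(400,400),interpolation=cv2.INTER_CUBIC)
def cen(i):
    h=cv2.cvtColor(i,cv2.COLOR_BGR2HSV); m=((h[...,1]>75)&(h[...,0]>12)&(h[...,0]<28)&(h[...,2]>90)).astype(np.uint8); M=cv2.moments(m[100:220],True); return M["m00"],M["m10"]/M["m00"],M["m01"]/M["m00"]
o=cv2.imread("pics/c11.png")
print(*[(cen(i[:,:400]),cen(i[:,400:])) for i in(o,c,np.hstack([a,b]))],sep="\n")
E
```

```text
[0.59937087 0.27132104 0.21541724] 0.002644086544736221 [0.03362917 0.07926245] 0.4750565681344836
((1872.0, 281.11378205128204, 45.56517094017094), (44.0, 135.04545454545453, 71.13636363636364))
((2162.0, 291.7451433857539, 56.463922294172065), (655.0, 131.387786259542, 65.6))
((2116.0, 291.97306238185257, 56.16965973534972), (606.0, 131.009900990099, 65.78547854785478))
```

```bash
python3 -c "
from bench import ctrl
print(ctrl.job_done())"
```

```text
the job is handed in; nothing more can be done
None
```

I've handed the job in; no verdict came back. The cover is open at its end stop, and the scraper, spreader, brush and spoon stand handle down in the caddy, leaning about 0.37–0.48 rad (limit 0.55). The bolt is home in its keeper, and the arm stayed clear of the bottle, shaker and pan.

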